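# Pack the sizing plates into their nest and lock the keeper

### The arm

A 6-joint arm with a two-finger parallel gripper is mounted at the origin on the work surface. World frame = base frame: x ahead of the robot, y to its left, z up, the work surface at z = 0. Lengths are in m, angles in degrees, forces in N, time in s.
With the tool pointing down it reaches from about 0.25 to 0.725 m from the base axis. Payload 9.7 kg.
Tool frame: the origin (TCP) lies on the centre line of the jaws, within the pads' length; the fingertips stand 17 mm ahead of it and the grasp point (between the pads) lies 2 mm behind it (bot.nose_length is the distance from the TCP to the fingertips, in m); x points along the fingers, y is the direction in which the jaws open and shut, and the axes are right-handed (so a half turn about x gives the same grasp; the last joint's range is limited). The gripper opens to 85 mm and grips with 20 to 120 N. Pads are 22 mm wide; open, the fingers measure 114 mm over their backs; the gripper's body (76 mm by 85 mm) begins 54 mm behind the grasp point. The pads swing forward as they close: fully open they stand 13 mm farther back than shut.
Start: joints at [0, 4.979, 10.078, 95.1, 0, 90], TCP at [0.55, -0, 0.248] pointing down, gripper open.
Joint ranges: [-179.16, 179.16], [-48.56, 103.87], [-65.8, 70.77], [-126.05, 130.52], [-82.76, 87.17], [-180, 180]. Speed limits (degrees/s): [127.2, 127.2, 147.25, 180, 180, 180].

### API

Orientations are given as [roll, pitch, yaw] about the fixed x, y, z axes, in that order (R = Rz(yaw) Ry(pitch) Rx(roll)).
In Python, from workcell import bot, viewer, ticket gives the robot as it stands.
- The arm moves only by the tool jog_arm, never from a script. Its argument "deltas" is a list of rows, each an object of numbers: "fingers": the opening, from 0 (shut) to 1 (fully open); "x", "y", "z": the shift along the world's x, y, z in mm; "twist": the turn about the world's z in degrees. A call has 1 to 10 rows; each row is the pose to reach, as a shift and turn from the pose measured when the call began; what a row does not reach only later rows make up. A row lasts 1/10 s, in which the tool goes at most 50 mm and 8.59 degrees, less where a joint would pass 70% of its speed; a pose out of reach is approached as far as the arm can. A call with a gripper value outside its range is refused whole. The fingers move at their own pace and stop on an object; "grip_force" is the grip in N (left out, the last holds). Time passes only in rows, so rows that repeat a pose let the fingers close. It gives the time, the measured TCP pose, the force and the opening at its end, in the units of the state.
- bot.get_obs(): the state, without advancing time (a new reading comes with each control period).
- viewer.camera(name): name is "scene" or "side" or "wrist"; returns a dict with "image" (384x512x3 uint8, red, green, blue), "fovy" (degrees; the focal length in pixels is half the picture's height over the tangent of half this angle, whatever the lens; pixels are square), "cx", "cy" (the principal point, pixels), "world_to_cam" (4x4, takes a point from world to camera coordinates); the wrist camera has in their place "tool_from_camera" (4x4, takes a point from camera to tool coordinates, whose origin is the TCP and whose axes are the tool frame's). Camera axes: x right, y down, z forward; pixel columns grow to the right and rows downward; lengths in m; the calibration is good to about 2 mm. A picture is of the moment at which its call begins: read the wrist's pose just before it. There is no depth.
- ticket.job_done(): hands the job in, once; it reports no verdict.
The state is a dict: "time": time; "q": joint angles; "qd": joint speeds; "joint_efforts": joint torques, N m; "ee_pos": TCP position; "tcp_rot": TCP orientation; "wrist_force": force on the tool from outside, world axes, zero at the start; "torque": the same for the moment, N m; "opening": finger opening in m.
Only numpy, scipy, OpenCV 4.12 (cv2) and the standard library are available. Lean on these libraries where they do the work, as an engineer would, in place of code of your own. Each camera call takes 0.05 s, during which the arm holds its last target.

### The job

Pick up the three steel sizing plates from the riser together as one pile and put the pile away in the snug nest of the instrument tray: tilt it in, tucking one short end under the fixed lip first, then lay it down flat so that all three lie fully home. Then swing the keeper arm round over the free end of the pile to lock it in, let go, and leave the other things on the bench where they are.

Things in the scene. Friction and masses are not known exactly. Their poses are not given: they have to be found in the camera images.
- plate_bottom: lowest of three equal loose plates stacked on the riser: satin steel plate, 90 (its x) x 50 (its y) x 7 mm thick, about 110 g, plain apart from dark flush marks on top; origin at the centre of its underside, z up. Each plate lies within 1.5 mm of true over the one below; the pile is 21 mm high.
- plate_middle: middle plate of the pile: satin steel plate, 90 (its x) x 50 (its y) x 7 mm thick, about 110 g, plain apart from dark flush marks on top; origin at the centre of its underside, z up. 
- plate_top: top plate of the pile: satin steel plate, 90 (its x) x 50 (its y) x 7 mm thick, about 110 g, plain apart from dark flush marks on top; origin at the centre of its underside, z up. 
- riser: fixed grey plastic block that carries the pile: 80 (x) x 32 (y) x 40 mm high, with a foot flange 100 x 70 x 4 mm; origin under its centre, axes within 0.07 rad of the plates at the start. The plates overhang it by 9 mm on both long sides, so fingers can close on the 50 mm width and reach below the pile.
- tray: fixed aluminium tray with the nest; origin under the nest's centre, z up, x from lip end to keeper end; tray points below are in this frame, mm. Base plate 8 thick, x -70 to 105, y -65 to 65. Nest inside: x -47.5 to 47.5, y -26.5 to 26.5. Its walls and cheeks are 5 thick. A level pile cannot pass the lip: it enters tilted 12 to 18 degrees, lip end down, and is laid down about that end.
- nest_seat (a point): centre of the top of the nest's seat, a black block 95 (x) x 30 (y) mm; tray z = 26 (18 mm above the base plate); axes as the tray. A pile fully home lies flat on it with its top 21 mm above it, 3.5 mm below the lip. Nothing but the base plate lies beside the seat, so fingers may reach below the pile there.
- lip_edge (a point): middle of the lower inner edge of the fixed lip: tray x = -39, z = 50.5; axes as the tray. The lip, 4.5 mm thick (top z = 55), juts 8.5 mm inward from the lip wall, whose inner face is at x = -47.5, over the whole width. Cheeks bound the long sides from x = -52.5 to -30, top z = 50.5.
- low_wall (a point): middle of the top inner edge of the low wall at the nest's other end: tray x = 47.5, z = 39; axes as the tray. Cheeks of the same height bound the long sides from x = 34 to 52.5. Between x = -30 and 34 both long sides are open down to the base plate, for the fingers.
- keeper (a joint): angle of the keeper, a dark flat arm 12 mm wide, 5 mm thick, reaching 45 mm from its pivot, rad, -0.5 to 1.57. 0: arm along the tray's +y, clear of the nest; grows counter-clockwise seen from above to the stop at 1.57, arm along the tray's -x over the free end of the pile. Starts between -0.4 and 0.1. Light friction (0.04 N m); stays where it is left.
- keeper_pivot (a point): on the keeper's vertical turning axis, tray x = 70, y = 0, z = 52 (mid-thickness of the arm, whose underside is 23.5 mm above the seat); axes as the tray, does not turn. Knob's middle is 15 mm higher.
- keeper_knob (a point): middle of the black upright round knob on the keeper: 12 mm diameter, 25 mm tall (12.5 mm above and below this point), 36 mm from the pivot axis; z up
- small_case: bystander: closed perforated aluminium case 150 x 100 x 55 mm, 0.9 kg, origin under its centre
- bowl: bystander: small steel bowl, 100 mm across, 40 mm high, origin under its centre
- driver: bystander: black-handled screwdriver 200 mm long lying along its x, handle 26 mm thick, origin under its middle
Not all that is in view belongs to the job. Leave any blue look-alike of the plate_top alone. Leave any brown look-alike of the tray alone.

How it is judged:
By the outcome, as a careful person would: the job done as asked, in the order asked, and still so for the second after the job is handed in, with the robot touching nothing.
It also fails if it takes over 56 s, if anything falls off the work surface, if the arm or the gripper's body presses on something with over 40 N, if the wrist force passes 120 N, or if a joint passes its speed limit or range.

## Working session

There is one attempt and no reset: what is moved stays moved. The work goes in short steps, Python scripts to look and compute and a tool call to move; the robot and the scene stay as the last step left them, time stands still between calls to the robot, and variables do not carry over. Pictures are saved under pics/ and viewed, and the job is handed in when it is done.

Besides the shell and the picture viewer there is one more tool, called after "Request:" as name(argument=value, ...) on one line, values as JSON. jog_arm: Moves the arm, as the interface text tells. Its arguments: {"type":"object","properties":{"deltas":{"type":"array"},"grip_force":{"type":"number"}},"required":["deltas"]}

```bash
ls; mkdir -p pics; cat > h.py <<'E'
import numpy as np,cv2
from workcell import bot,viewer,ticket
from scipy.spatial.transform import Rotation as R
def snap(n,tag):
    o=bot.get_obs(); c=viewer.camera(n)
    cv2.imwrite(f'pics/{tag}.png',c['image'][:,:,::-1])
    K=dict(f=192/np.tan(np.radians(c['fovy']/2)),cx=c['cx'],cy=c['cy'])
    if 'world_to_cam' in c: W=np.array(c['world_to_cam'])
    else:
        T=np.eye(4);T[:3,:3]=R.from_euler('xyz',o['tcp_rot'],degrees=True).as_matrix();T[:3,3]=o['ee_pos']
        W=np.linalg.inv(T@np.array(c['tool_from_camera']))
    np.savez(f'pics/{tag}.npz',W=W,**K); return c['image'],o
def load(tag): 
    d=np.load(f'pics/{tag}.npz'); return d['W'],float(d['f']),float(d['cx']),float(d['cy'])
def topix(tag,P):
    W,f,cx,cy=load(tag);P=np.atleast_2d(P);p=P@W[:3,:3].T+W[:3,3]
    return np.c_[cx+f*p[:,0]/p[:,2],cy+f*p[:,1]/p[:,2]]
def atz(tag,uv,z):
    W,f,cx,cy=load(tag);uv=np.atleast_2d(uv).astype(float)
    d=np.c_[(uv[:,0]-cx)/f,(uv[:,1]-cy)/f,np.ones(len(uv))]@W[:3,:3]
    C=-W[:3,:3].T@W[:3,3]; return C+d*((z-C[2])/d[:,2])[:,None]
def crop(tag,x0,y0,x1,y1,s,out):
    im=cv2.imread(f'pics/{tag}.png')[y0:y1,x0:x1]
    cv2.imwrite(f'pics/{out}.png',cv2.resize(im,None,fx=s,fy=s,interpolation=cv2.INTER_CUBIC))
E
python3 - <<'E'
from h import *
for n in ['scene','side','wrist']: im,o=snap(n,n+'0'); print(n,load(n+'0'))
print(o, bot.nose_length)
a=[cv2.imread(f'pics/{n}0.png') for n in ['scene','side','wrist']]
E
```

```text
pics
scene (array([[ 0.29502704,  0.95545346, -0.00822983, -0.17308524],
       [ 0.74844506, -0.23644361, -0.61961635, -0.32707976],
       [-0.59396047,  0.17664401, -0.78486168,  1.36432612],
       [ 0.        ,  0.        ,  0.        ,  1.        ]]), 366.8419233284938, 257.91309447507336, 194.84464186407564)
side (array([[ 0.99116876, -0.1318693 ,  0.0139637 , -0.49835257],
       [-0.06654523, -0.58571031, -0.80778411,  0.108117  ],
       [ 0.11470061,  0.79972115, -0.58931303,  1.12078969],
       [ 0.        ,  0.        ,  0.        ,  1.        ]]), 384.17848604492804, 258.9695300435132, 191.5930692507768)
wrist (array([[ 9.99999688e-01, -2.26312060e-04,  7.57454059e-04,
        -5.50907647e-01],
       [-4.20896246e-04, -9.63472818e-01,  2.67805808e-01,
        -3.49662125e-02],
       [ 6.69178712e-04, -2.67806043e-01, -9.63472613e-01,
         3.78004930e-01],
       [ 0.00000000e+00,  0.00000000e+00,  0.00000000e+00,
         1.00000000e+00]]), 309.33612531488797, 257.70454118963926, 196.69740378889742)
{'time': 0.1, 'q': array([ 5.60565608e-04,  5.00850017e+00,  1.00371836e+01,  9.50980694e+01,
       -9.10711648e-04,  8.99987962e+01]), 'qd': array([ 0.0391766 , -0.05025946,  0.06801161,  0.07313763,  0.03487786,
        0.03139596]), 'joint_efforts': array([ 5.47294949e-04, -5.21561801e+01,  4.65652657e+01,  1.59993977e-02,
       -1.19309320e-06, -5.24902489e-06]), 'ee_pos': array([5.49815696e-01, 1.11940267e-06, 2.47632435e-01]), 'tcp_rot': array([ -89.24922299,   89.93060806, -179.2474581 ]), 'wrist_force': array([-0.43938634,  0.98627108,  0.00216702]), 'torque': array([ 0.00417379, -0.03324623, -0.01827454]), 'opening': 0.08564035404775916} 0.017
```

View pics/scene0.png

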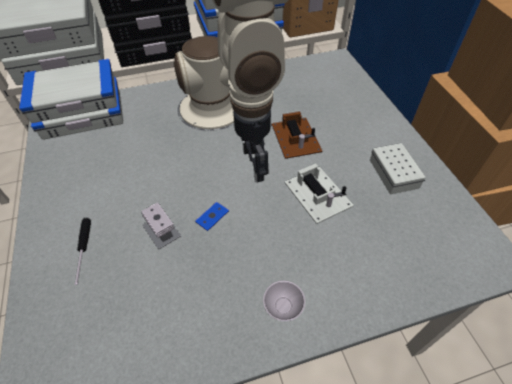

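View pics/side0.png

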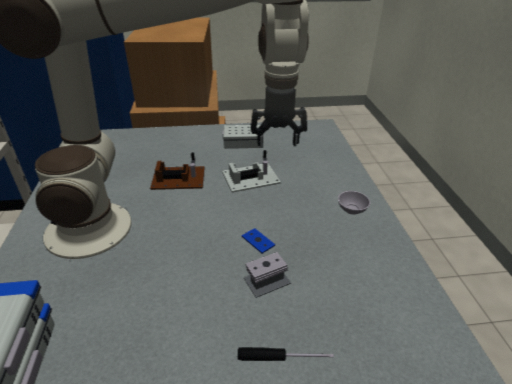

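View pics/wrist0.png

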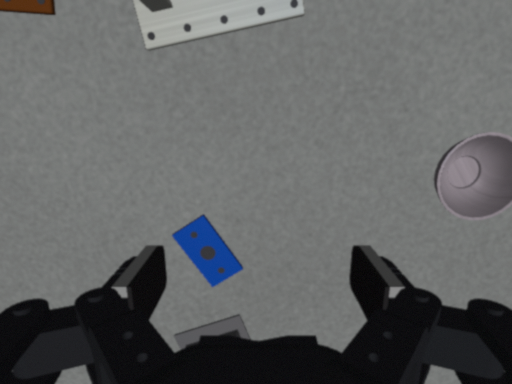

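```bash
python3 - <<'E'
from h import *
crop('scene0',120,190,200,260,5,'a'); crop('side0',235,240,305,300,5,'b'); crop('scene0',270,150,370,230,5,'c'); crop('side0',210,140,290,200,5,'d')
L=lambda p:cv2.imread(f'pics/{p}.png')
def pad(i,h,w): return cv2.copyMakeBorder(i,0,h-i.shape[0],0,w-i.shape[1],cv2.BORDER_CONSTANT)
cv2.imwrite('pics/pile0.png',np.hstack([pad(L('a'),350,400),pad(L('b'),350,400)]))
cv2.imwrite('pics/tray0.png',np.hstack([pad(L('c'),400,500),pad(L('d')[:,:300],400,300)]))
print(atz('scene0',[[157,214],[320,192],[213,216]],.061),atz('side0',[[267,265],[250,177],[258,240]],.061))
E
```

```text
[[ 0.47739131 -0.25037894  0.061     ]
 [ 0.53931424  0.19778904  0.061     ]
 [ 0.52923362 -0.10770918  0.061     ]] [[ 0.48711109 -0.25935035  0.061     ]
 [ 0.48937445  0.12536023  0.061     ]
 [ 0.47680495 -0.16966242  0.061     ]]
```

View pics/pile0.png

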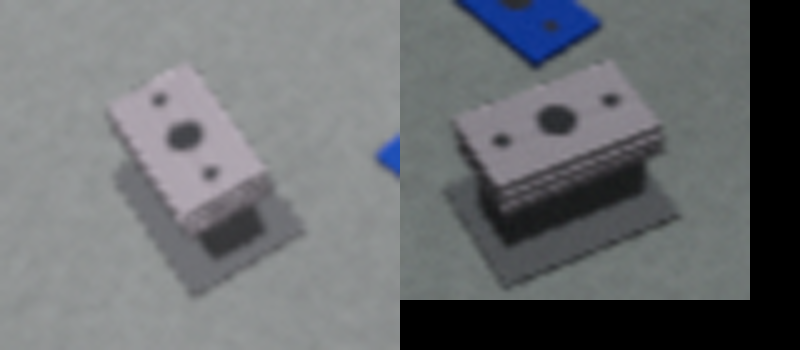

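View pics/tray0.png

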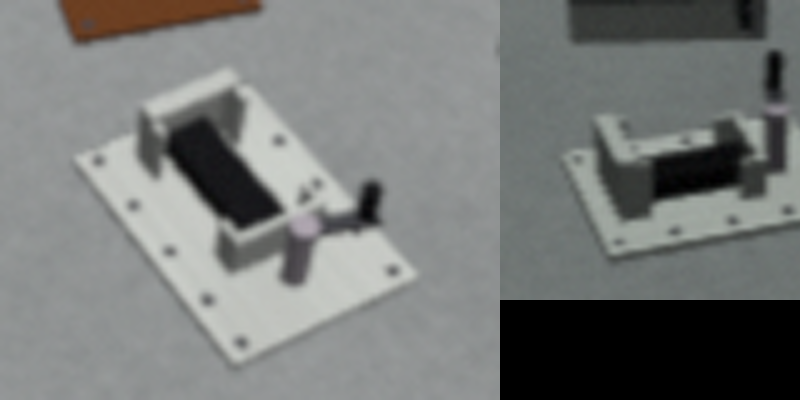

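```bash
python3 - <<'E'
from h import *
np.set_printoptions(precision=4,suppress=True)
a=atz('scene0',[[157,217],[151.8,209.8],[162,224.6]],.061);b=atz('side0',[[266.4,264],[255.4,268],[277.2,260]],.061)
print(a,b)
for p in (a,b): print(np.degrees(np.arctan2(*(p[2]-p[1])[1::-1])))
t=atz('scene0',[[285,182],[317,223],[353,205],[319,167]],.008);print(t,t.mean(0))
for i,j in((0,1),(3,2),(1,2),(0,3)): print(np.degrees(np.arctan2(*(t[j]-t[i])[1::-1])),np.linalg.norm(t[j]-t[i]))
E
```

```text
[[ 0.4873 -0.2517  0.061 ]
 [ 0.4591 -0.2621  0.061 ]
 [ 0.5158 -0.2423  0.061 ]] [[ 0.4861 -0.2559  0.061 ]
 [ 0.4579 -0.2656  0.061 ]
 [ 0.5146 -0.2459  0.061 ]]
19.21298485096596
19.168276792584752
[[0.4335 0.1343 0.008 ]
 [0.6026 0.1688 0.008 ]
 [0.5757 0.2931 0.008 ]
 [0.4073 0.2579 0.008 ]] [0.5048 0.2135 0.008 ]
11.536165225064146 0.1726087713138735
11.811699177426824 0.17208170966234695
102.17721258169223 0.12721919767431536
101.94158584404653 0.126386865714696
```

Request:
jog_arm(deltas=[{"x": -20,"y": -50,"z": 0,"twist": 8},{"x": -30,"y": -90,"z": 0,"twist": 16}])

```text
validation failed for argument at $.de...
```

```bash
python3 - <<'E'
from h import *
o=bot.get_obs();print(o['q'],o['ee_pos'],o['tcp_rot'],o['time'])
E
```

```text
[3.09177451e-04 5.00346890e+00 1.00464787e+01 9.51005154e+01
 5.78216664e-05 8.99988012e+01] [5.49844060e-01 3.23750882e-06 2.47763987e-01] [-90.05880939  89.94249436 179.94269851] 0.15
```

Request:
jog_arm(deltas=[{"x": -20,"y": -50,"z": 0,"twist": 8,"fingers": 1},{"x": -30,"y": -90,"z": 0,"twist": 16,"fingers": 1}])

```text
time: 0.35
ee_pos: [0.5198, -0.0882, 0.2473]
tcp_rot: [-99.0, 89.9, -173.0]
wrist_force: [0.9, 0.9, 0.4]
opening: 0.0857
```

```bash
python3 - <<'E'
from h import *
o=bot.get_obs();print(o['q'],o['ee_pos'],o['tcp_rot'],o['time'])
E
```

```text
[-9.60906528e+00  1.92057075e+00  6.76091121e+00  9.49441334e+01
 -3.10267776e-02  6.43144514e+01] [ 0.51981451 -0.08815184  0.24731203] [ -99.04261273   89.89166883 -172.96610133] 0.35
```

Request:
jog_arm(deltas=[{"x": -8,"y": -40,"z": 0,"twist": 8.5,"fingers": 1},{"x": -16,"y": -80,"z": 0,"twist": 17,"fingers": 1},{"x": -24,"y": -120,"z": 0,"twist": 25.5,"fingers": 1},{"x": -33,"y": -166,"z": 0,"twist": 34,"fingers": 1},{"x": -33,"y": -166,"z": 0,"twist": 42.5,"fingers": 1},{"x": -33,"y": -166,"z": 0,"twist": 51,"fingers": 1},{"x": -33,"y": -166,"z": 0,"twist": 59.5,"fingers": 1},{"x": -33,"y": -166,"z": 0,"twist": 68,"fingers": 1},{"x": -33,"y": -166,"z": 0,"twist": 76.5,"fingers": 1},{"x": -33,"y": -166,"z": 0,"twist": 85,"fingers": 1}])

```text
time: 1.35
ee_pos: [0.4867, -0.2541, 0.247]
tcp_rot: [-119.1, 89.9, -108.7]
wrist_force: [-0.2, -0.3, 0.5]
opening: 0.0851
```

Request:
jog_arm(deltas=[{"x": 0,"y": 0,"z": 0,"twist": 8,"fingers": 1},{"x": 0,"y": 0,"z": 0,"twist": 8.2,"fingers": 1},{"x": 0,"y": 0,"z": 0,"twist": 8.2,"fingers": 1}])

```text
time: 1.65
ee_pos: [0.4867, -0.2541, 0.2468]
tcp_rot: [-127.4, 89.9, -109.1]
wrist_force: [0.3, 0.2, 0.2]
opening: 0.0854
```

```bash
python3 - <<'E'
from h import *
im,o=snap('wrist','w1');print(o['q'],o['ee_pos'],o['tcp_rot'],o['time'])
Rm=R.from_euler('xyz',o['tcp_rot'],degrees=True).as_matrix();print(Rm)
E
```

```text
[-2.75252852e+01  4.79643553e+00  9.72126392e+00  9.49112169e+01
 -9.20536198e-02 -4.58348500e+01] [ 0.48666737 -0.25410157  0.24683421] [-127.42375654   89.90694549 -109.11420271] 1.65
[[-5.31817246e-04 -3.14151107e-01  9.49372845e-01]
 [-1.53456623e-03  9.49372118e-01  3.14150007e-01]
 [-9.99998681e-01 -1.28980512e-03 -9.86978145e-04]]
```

View pics/w1.png

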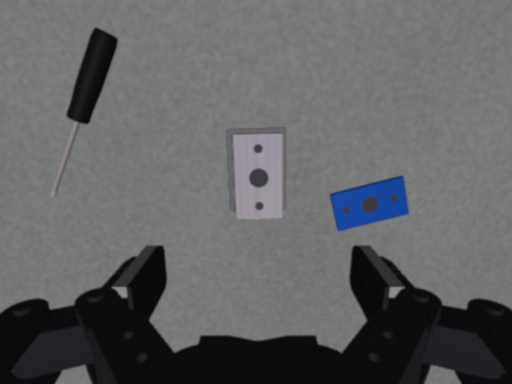

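```bash
python3 - <<'E'
from h import *
crop('w1',215,115,305,235,5,'w1c')
E
```

```text
(no output)
```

View pics/w1c.png

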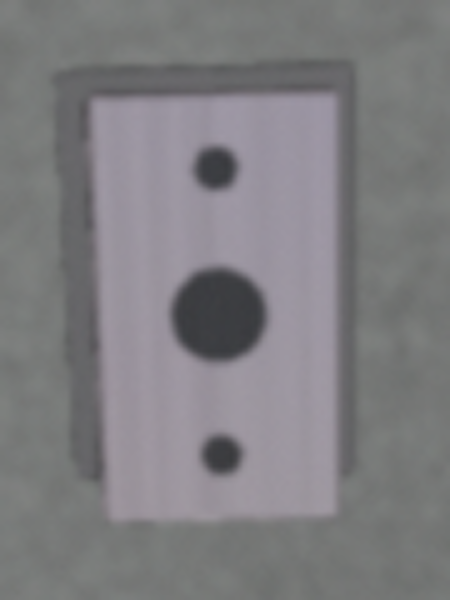

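```bash
python3 - <<'E'
from h import *
np.set_printoptions(precision=4,suppress=True)
uv=np.array([[91,95],[337,93],[335,514],[107,519],[215,168],[218,314],[222,455]])/5-.4+[215,115]
p=atz('w1',uv,.061);print(p);print(p[:4].mean(0))
an=lambda v:np.degrees(np.arctan2(v[1],v[0]))
print(an(p[0]-p[3]),an(p[1]-p[2]),an(p[4]-p[6]),an(p[0]-p[1])-90, np.linalg.norm(p[0]-p[3]),np.linalg.norm(p[0]-p[1]))
o=bot.get_obs(); T=R.from_euler('xyz',o['tcp_rot'],degrees=True).as_matrix()
print((p-o['ee_pos'])@T*1000)
E
```

```text
[[ 0.452  -0.2926  0.061 ]
 [ 0.4364 -0.2464  0.061 ]
 [ 0.5198 -0.2173  0.061 ]
 [ 0.5362 -0.2632  0.061 ]
 [ 0.458  -0.2647  0.061 ]
 [ 0.4862 -0.2547  0.061 ]
 [ 0.5148 -0.2444  0.061 ]]
[ 0.4861 -0.2549  0.061 ]
-160.74846906098355 -160.76895482175763 -160.3060267390962 -161.24323876324434 0.08909447236141634 0.0487807025618361
[[185.9105 -25.4081 -44.7786]
 [185.8485  23.3711 -45.1516]
 [185.7595  24.7776  43.1735]
 [185.8206 -23.9577  44.304 ]
 [185.8648  -0.8214 -30.3681]
 [185.8345  -0.2185  -0.4408]
 [185.8034   0.6273  29.9757]]
```

Request:
jog_arm(deltas=[{"x": -0.5,"y": -0.7,"z": -40,"twist": 1,"fingers": 1},{"x": -0.5,"y": -0.7,"z": -80,"twist": 1,"fingers": 1},{"x": -0.5,"y": -0.7,"z": -120,"twist": 1,"fingers": 1},{"x": -0.5,"y": -0.7,"z": -140,"twist": 1,"fingers": 1},{"x": -0.5,"y": -0.7,"z": -155,"twist": 1,"fingers": 1},{"x": -0.5,"y": -0.7,"z": -170,"twist": 1,"fingers": 1},{"x": -0.5,"y": -0.7,"z": -185,"twist": 1,"fingers": 1},{"x": -0.5,"y": -0.7,"z": -200.5,"twist": 1,"fingers": 1},{"x": -0.5,"y": -0.7,"z": -200.5,"twist": 1,"fingers": 1}])

```text
time: 2.6
ee_pos: [0.4853, -0.2544, 0.0442]
tcp_rot: [165.9, 89.8, -174.8]
wrist_force: [0.0, 0.5, 0.2]
opening: 0.0855
```

```bash
python3 - <<'E'
from h import *
snap('wrist','w2');snap('side','s2');crop('side','0' and 0 or 0,0,1,1,1,'x') if 0 else None
crop('s2',200,190,330,310,5,'s2c');print(bot.get_obs())
E
```

```text
{'time': 2.7, 'q': array([-27.61751236,   5.82883006, -11.40346052,  72.75992027,
        -0.09179805, -46.92507308]), 'qd': array([-0.06384135, -0.49012467,  1.05530975,  0.19755262, -0.10088691,
       -0.19498394]), 'joint_efforts': array([ 1.19189190e-03, -5.10748959e+01,  4.45203459e+01, -8.37474712e-02,
       -5.16352433e-03,  4.74029148e-03]), 'ee_pos': array([ 0.4861838 , -0.25484459,  0.04641523]), 'tcp_rot': array([-132.07508523,   89.90787209, -112.76753075]), 'wrist_force': array([ 0.6203212 , -0.67582053,  0.24481988]), 'torque': array([-0.03607562, -0.00047158,  0.02558718]), 'opening': 0.08520790844429728}
```

View pics/w2.png

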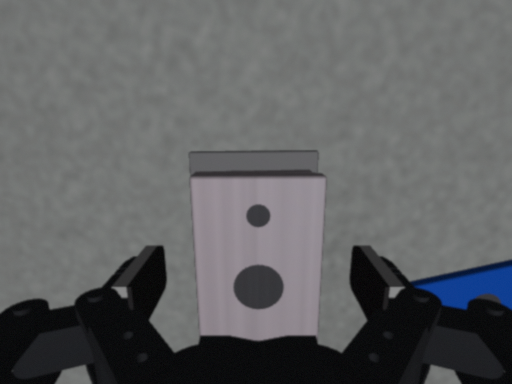

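View pics/s2c.png

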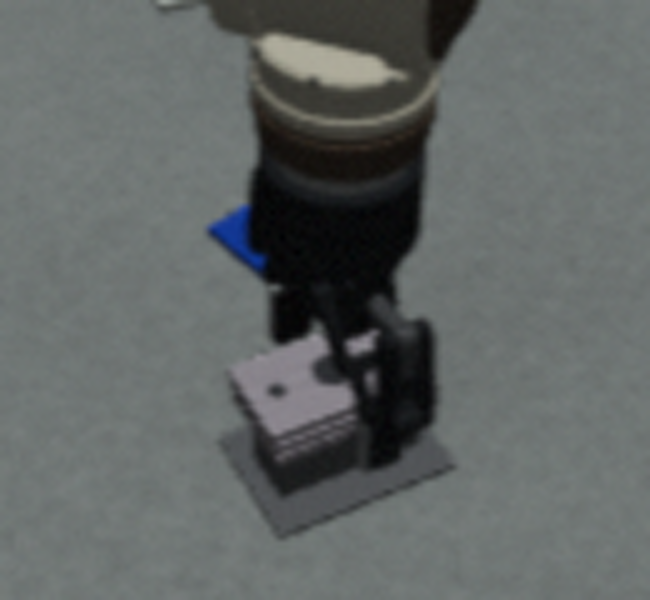

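Request:
jog_arm(grip_force=50, deltas=[{"x": 0,"y": 0,"z": 0,"fingers": 0.6},{"x": 0,"y": 0,"z": 0,"fingers": 0.3},{"x": 0,"y": 0,"z": 0,"fingers": 0.3},{"x": 0,"y": 0,"z": 0,"fingers": 0.3},{"x": 0,"y": 0,"z": 0,"fingers": 0.3},{"x": 0,"y": 0,"z": 0,"fingers": 0.3}])

```text
validation failed for argument at $.de...
```

```bash
python3 - <<'E'
from h import *
snap('wrist','w3');snap('side','s3')
crop('s3',200,190,330,310,5,'s3c');o=bot.get_obs();print(o['ee_pos'],o['tcp_rot'],o['wrist_force'],o['torque'],o['opening'])
E
```

```text
[ 0.48663082 -0.25508256  0.04721412] [-92.40954223  89.86935595 -73.09739042] [ 0.48709633 -0.53215689  0.73232072] [-0.01942856 -0.05186708 -0.00181504] 0.08561999621366467
```

View pics/w3.png

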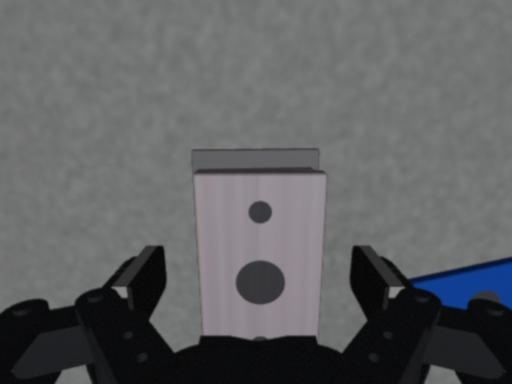

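View pics/s3c.png

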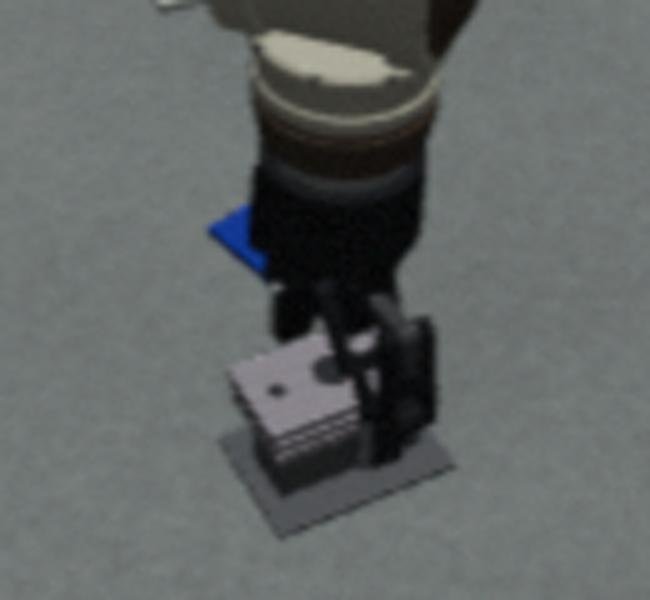

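Request:
jog_arm(grip_force=50, deltas=[{"x": 0,"y": 0,"z": -1,"twist": 0,"fingers": 0.6},{"x": 0,"y": 0,"z": -1,"twist": 0,"fingers": 0.3},{"x": 0,"y": 0,"z": -1,"twist": 0,"fingers": 0.3},{"x": 0,"y": 0,"z": -1,"twist": 0,"fingers": 0.3},{"x": 0,"y": 0,"z": -1,"twist": 0,"fingers": 0.3},{"x": 0,"y": 0,"z": -1,"twist": 0,"fingers": 0.3}])

```text
time: 3.4
ee_pos: [0.487, -0.2554, 0.0469]
tcp_rot: [-78.3, 89.8, -59.0]
wrist_force: [0.1, -1.0, 5.0]
opening: 0.0493
```

```bash
python3 - <<'E'
from h import *
snap('wrist','w3');snap('side','s3')
crop('s3',200,190,330,310,5,'s3c');o=bot.get_obs();print(o['ee_pos'],o['tcp_rot'],o['wrist_force'],o['torque'],o['opening'])
E
```

```text
[ 0.48699921 -0.25533186  0.04687507] [-78.39682403  89.81089185 -59.09105796] [-0.24177082 -1.40382626  4.87338743] [-0.12329486  0.09077245  0.00732513] 0.04964798712795958
```

View pics/w3.png

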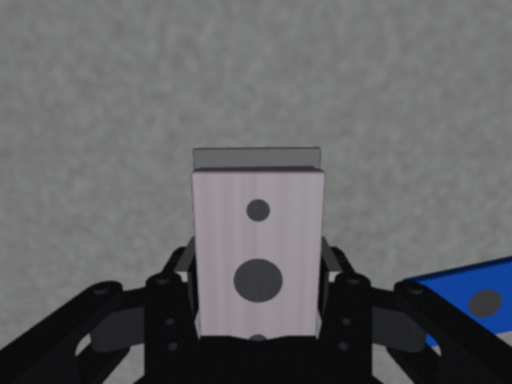

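View pics/s3c.png

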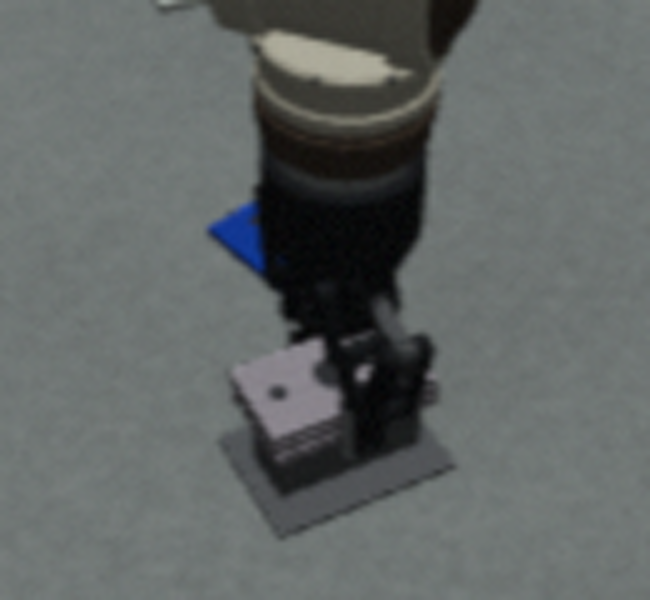

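Request:
jog_arm(deltas=[{"x": 0,"y": 0,"z": 5,"twist": 0,"fingers": 0.3},{"x": 0,"y": 0,"z": 10,"twist": 0,"fingers": 0.3},{"x": -14,"y": -5,"z": 12,"twist": 0,"fingers": 0.3},{"x": -28,"y": -10,"z": 12,"twist": 0,"fingers": 0.3},{"x": -43,"y": -15,"z": 12,"twist": 0,"fingers": 0.3},{"x": -58,"y": -20,"z": 12,"twist": 0,"fingers": 0.3},{"x": -72.5,"y": -25.5,"z": 12,"twist": 0,"fingers": 0.3},{"x": -72.5,"y": -25.5,"z": 12,"twist": 0,"fingers": 0.3},{"x": -72.5,"y": -25.5,"z": 12,"twist": 0,"fingers": 0.3}])

```text
time: 4.4
ee_pos: [0.4141, -0.2812, 0.0591]
tcp_rot: [-71.5, 89.8, -52.2]
wrist_force: [-0.7, 0.9, -3.7]
opening: 0.0494
```

```bash
python3 - <<'E'
from h import *
snap('wrist','w4');snap('side','s4')
crop('s4',180,190,310,310,5,'s4c');o=bot.get_obs();print(o['ee_pos'],o['tcp_rot'],o['wrist_force'],o['torque'],o['opening'])
E
```

```text
[ 0.41475325 -0.2809433   0.05901614] [-72.51345734  89.78532556 -53.20999066] [ 0.22906025  0.06637845 -4.22915853] [ 0.02230528 -0.06222645  0.0061967 ] 0.04898245922230817
```

View pics/w4.png

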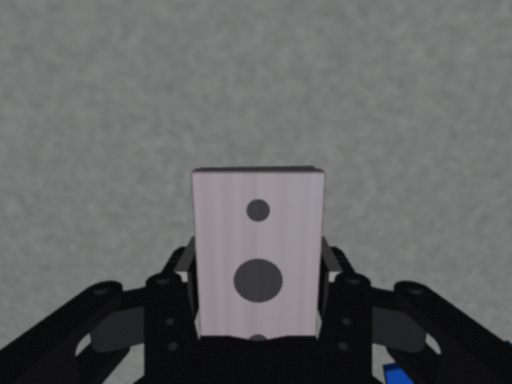

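View pics/s4c.png

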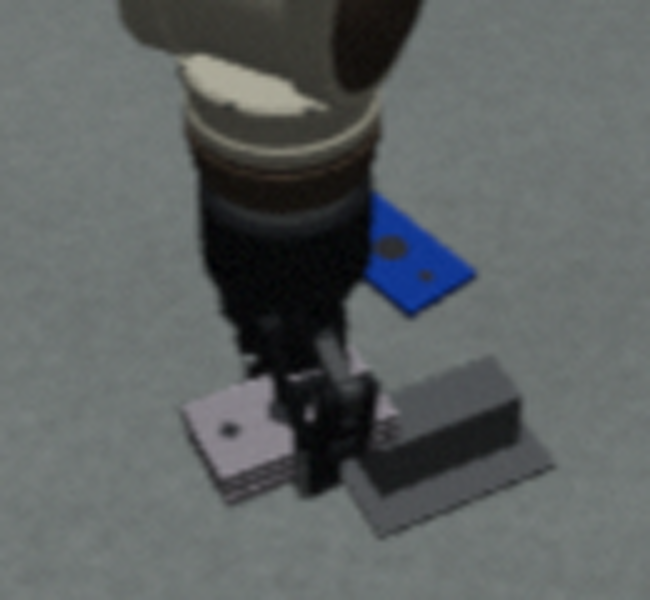

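Request:
jog_arm(deltas=[{"x": 0,"y": 0,"z": -5,"twist": 0,"fingers": 0.3},{"x": 0,"y": 0,"z": -9,"twist": 0,"fingers": 0.3},{"x": 0,"y": 0,"z": -12,"twist": 0,"fingers": 0.3},{"x": 0,"y": 0,"z": -13,"twist": 0,"fingers": 0.3},{"x": 0,"y": 0,"z": -14,"twist": 0,"fingers": 0.3},{"x": 0,"y": 0,"z": -15,"twist": 0,"fingers": 0.3},{"x": 0,"y": 0,"z": -16,"twist": 0,"fingers": 0.3},{"x": 0,"y": 0,"z": -17,"twist": 0,"fingers": 0.3}])

```text
time: 5.3
ee_pos: [0.4145, -0.2808, 0.0432]
tcp_rot: [-76.1, 89.8, -56.7]
wrist_force: [-8.5, 2.3, 10.3]
opening: 0.0491
```

```bash
python3 - <<'E'
from h import *
snap('wrist','w5');snap('side','s5')
crop('s5',180,190,310,310,5,'s5c');o=bot.get_obs();print(o['ee_pos'],o['tcp_rot'],o['wrist_force'],o['torque'],o['opening'])
E
```

```text
[ 0.41451348 -0.28083949  0.04305084] [-75.85224484  89.78447404 -56.53635505] [-7.84487205  3.07294472  9.4512066 ] [0.65879474 1.05464162 0.22577966] 0.04925171512683431
```

View pics/w5.png

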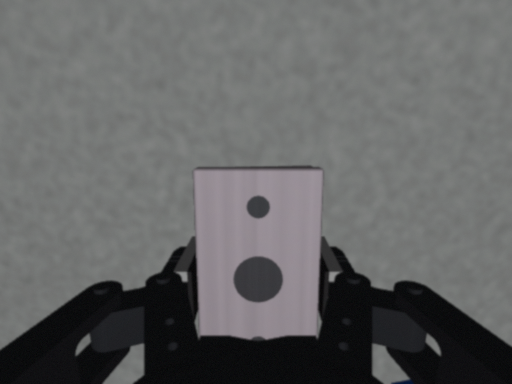

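View pics/s5c.png

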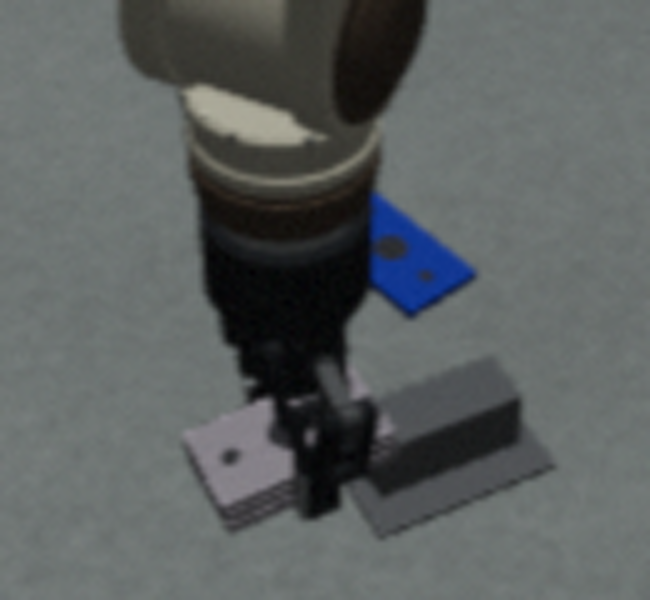

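Request:
jog_arm(deltas=[{"x": 0,"y": 0,"z": -1,"twist": 0,"fingers": 0.3},{"x": 0,"y": 0,"z": -2,"twist": 0,"fingers": 0.3},{"x": 0,"y": 0,"z": -3,"twist": 0,"fingers": 0.3},{"x": 0,"y": 0,"z": -4,"twist": 0,"fingers": 0.3},{"x": 0,"y": 0,"z": -5,"twist": 0,"fingers": 0.3},{"x": 0,"y": 0,"z": -6,"twist": 0,"fingers": 0.3}])

```text
time: 6.0
ee_pos: [0.4143, -0.2809, 0.0383]
tcp_rot: [-80.0, 89.8, -60.7]
wrist_force: [-8.2, 2.1, 10.5]
opening: 0.0494
```

```bash
python3 - <<'E'
from h import *
snap('wrist','w6');snap('side','s6')
crop('s6',180,190,310,310,5,'s6c');o=bot.get_obs();print(o['ee_pos'],o['tcp_rot'],o['wrist_force'],o['torque'],o['opening'])
E
```

```text
[ 0.41428776 -0.28088119  0.0381224 ] [-80.82757227  89.76822437 -61.50405214] [-8.122601    1.62840278  9.16334993] [0.55171499 1.02138943 0.12209366] 0.04921604255874492
```

View pics/w6.png

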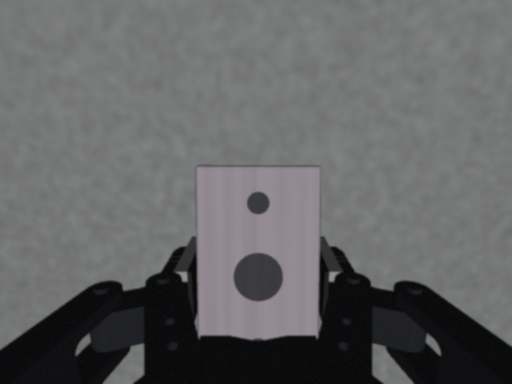

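View pics/s6c.png

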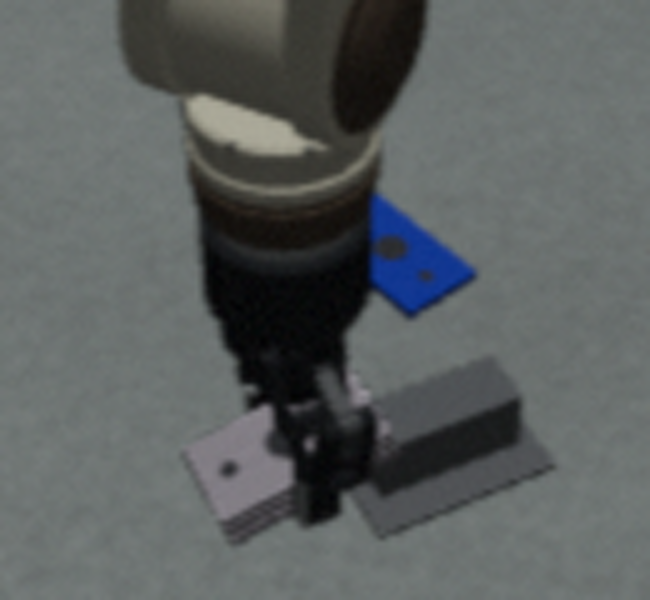

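```bash
python3 - <<'E'
from h import *
for t in('w4','w6'): crop(t,180,150,340,340,2.5,t+'c')
cv2.imwrite('pics/w46.png',np.hstack([cv2.imread('pics/w4c.png'),cv2.imread('pics/w6c.png')]))
E
```

```text
(no output)
```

View pics/w46.png

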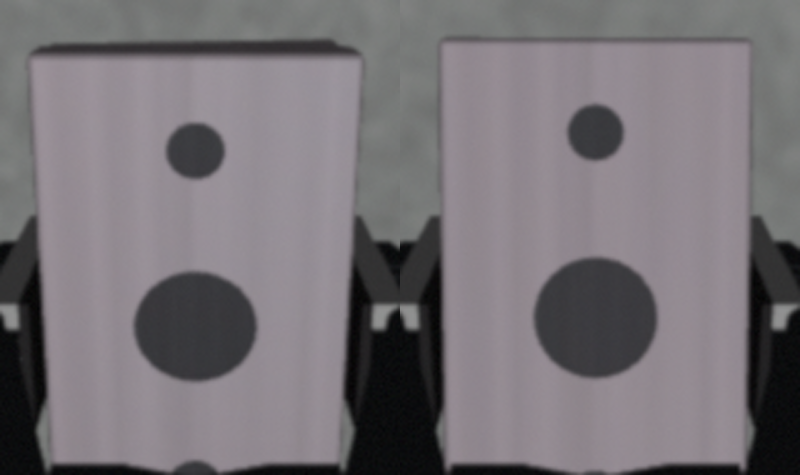

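```bash
cat >> h.py <<'E'
from scipy.optimize import least_squares
def tool_T(): 
    return np.array(viewer.camera('wrist')['tool_from_camera'])
def fit(tag,uv,M,L):
    W,f,cx,cy=load(tag); C=np.linalg.inv(M)
    def r(p):
        th,X0,y0,z0,ps=p
        P=np.c_[X0-L[:,0]*np.sin(th), y0+L[:,1]+ps*L[:,0], z0+L[:,0]*np.cos(th)-ps*L[:,1]]
        q=P@C[:3,:3].T+C[:3,3]
        return (np.c_[cx+f*q[:,0]/q[:,2],cy+f*q[:,1]/q[:,2]]-uv).ravel()
    s=least_squares(r,[0,-0.015,0,0,0],x_scale=[.1,.01,.01,.01,.1]); return s.x,np.abs(s.fun).max()
E
python3 - <<'E'
from h import *
np.set_printoptions(precision=5,suppress=True)
M=tool_T();np.save('M.npy',M);print(M)
for L in [np.array([[-45,-25],[-45,25],[-30,0],[0,0]])/1000]:
  for t,q in(('w4',[[29,55],[362,56],[195,151],[195,326]]),('w6',[[41,41],[351,41],[195,132],[195,318]])):
    uv=np.array(q)/2.5-.2+[180,150]
    for LL in (L,L*[1,-1]):
        x,e=fit(t,uv,M,LL);print(t,np.degrees(x[0]),x[1:4]*1000,np.degrees(x[4]),e)
E
```

```text
[[-0.00014 -0.27065  0.96268 -0.12634]
 [ 1.      -0.00029  0.00006 -0.00079]
 [ 0.00027  0.96268  0.27065 -0.06757]
 [ 0.       0.       0.       1.     ]]
w4 1.4531121661877437 [-13.17513  -0.78657  -0.08924] -0.15349632787848932 0.10006305810833283
w4 18.564822853148637 [1859.8215     0.88778  605.859  ] 0.4772747362365786 70.40876493331356
w6 15.002448708967696 [-14.31018  -0.72417  -2.22867] -0.12322446782332767 0.4815190462487635
w6 17.908876649008885 [1494.26963    0.04219  455.3349 ] -1.7526597835296809 68.52964659592544
```

Request:
jog_arm(deltas=[{"x": 0,"y": 0,"z": 10,"twist": 0,"fingers": 0.3},{"x": 0,"y": 0,"z": 30,"twist": 0,"fingers": 0.3},{"x": 0,"y": 0,"z": 60,"twist": 0,"fingers": 0.3},{"x": 0,"y": 10,"z": 90,"twist": 0,"fingers": 0.3},{"x": 5,"y": 30,"z": 120,"twist": 0,"fingers": 0.3},{"x": 15,"y": 60,"z": 150,"twist": -1,"fingers": 0.3},{"x": 30,"y": 90,"z": 175,"twist": -2,"fingers": 0.3},{"x": 45,"y": 120,"z": 200,"twist": -3,"fingers": 0.3},{"x": 60,"y": 150,"z": 220,"twist": -4,"fingers": 0.3},{"x": 75,"y": 185,"z": 240,"twist": -5,"fingers": 0.3}])

```text
time: 7.15
ee_pos: [0.4898, -0.0947, 0.2796]
tcp_rot: [-71.8, 89.7, -57.5]
wrist_force: [1.5, -0.5, -4.4]
opening: 0.0493
```

Request:
jog_arm(deltas=[{"x": 15,"y": 35,"z": 10,"twist": 0,"fingers": 0.3},{"x": 30,"y": 70,"z": 20,"twist": -1,"fingers": 0.3},{"x": 45,"y": 110,"z": 30,"twist": -2,"fingers": 0.3},{"x": 58,"y": 150,"z": 40,"twist": -2.5,"fingers": 0.3},{"x": 70,"y": 190,"z": 42,"twist": -2.5,"fingers": 0.3},{"x": 80,"y": 230,"z": 42,"twist": -2.5,"fingers": 0.3},{"x": 90,"y": 265,"z": 42,"twist": -2.5,"fingers": 0.3},{"x": 95,"y": 295,"z": 42,"twist": -2.5,"fingers": 0.3},{"x": 97,"y": 320,"z": 42,"twist": -2.5,"fingers": 0.3},{"x": 97,"y": 327,"z": 42,"twist": -2.5,"fingers": 0.3}])

```text
time: 8.15
ee_pos: [0.5868, 0.2349, 0.3207]
tcp_rot: [-85.0, 89.8, -73.1]
wrist_force: [-1.1, -0.1, -4.0]
opening: 0.0491
```

Request:
jog_arm(deltas=[{"x": 0,"y": 0,"z": 0,"twist": 0,"fingers": 0.3},{"x": 0,"y": 0,"z": 0,"twist": 0,"fingers": 0.3}])

```text
time: 8.35
ee_pos: [0.5867, 0.2346, 0.3207]
tcp_rot: [-89.7, 89.7, -77.8]
wrist_force: [0.4, -0.6, -4.5]
opening: 0.0491
```

```bash
python3 - <<'E'
from h import *
im,o=snap('wrist','w7');print(o['ee_pos'],o['tcp_rot'],o['qd'],o['wrist_force'],o['opening'],o['time'])
print(R.from_euler('xyz',o['tcp_rot'],degrees=True).as_matrix())
E
```

```text
[0.58670971 0.23459075 0.32066225] [-89.7213787   89.74322911 -77.80349928] [-0.88459919 -0.76210567 -0.38019816 -0.0202809  -0.19161337 -0.04965085] [ 0.36535997 -0.61998595 -4.4748187 ] 0.04914529328142255 8.35
[[ 9.46780828e-04 -2.06507402e-01  9.78444580e-01]
 [-4.38032993e-03  9.78434775e-01  2.06509572e-01]
 [-9.99989958e-01 -4.48142939e-03  2.17927312e-05]]
```

View pics/w7.png

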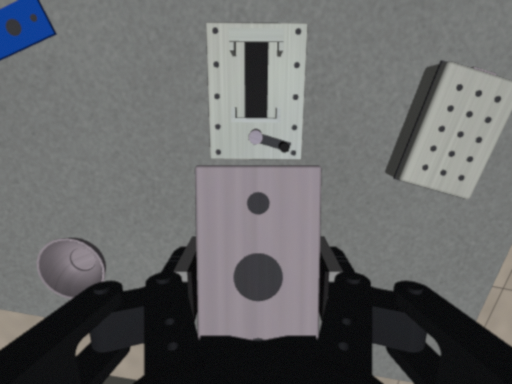

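```bash
python3 - <<'E'
from h import *
crop('w7',195,12,325,170,5,'t'); im=cv2.imread('pics/t.png'); print(im.shape)
cv2.imwrite('pics/t1.png',im[:400]);cv2.imwrite('pics/t2.png',im[390:])
E
```

```text
(790, 650, 3)
```

View pics/t1.png

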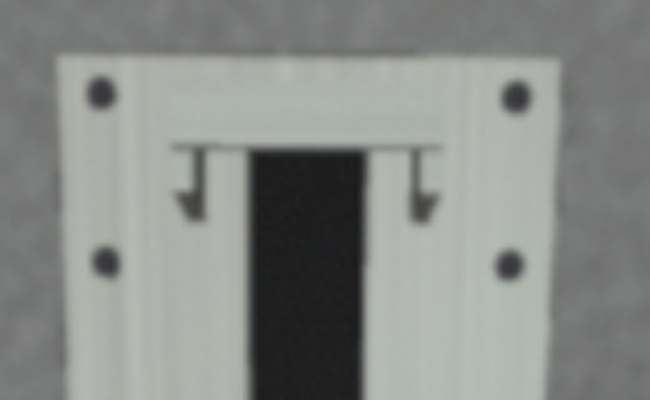

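View pics/t2.png

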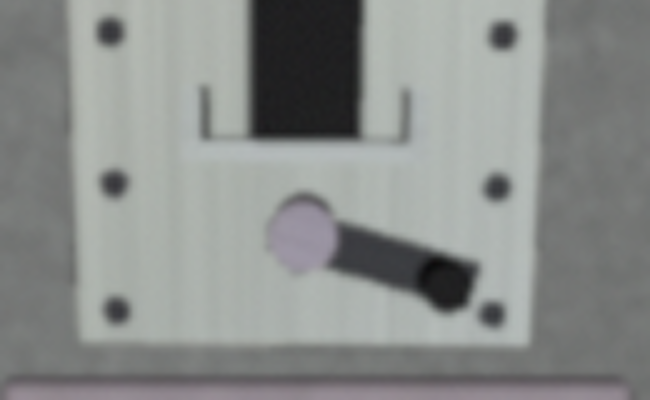

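```bash
cat > tray.py <<'E'
from h import *
np.set_printoptions(precision=4,suppress=True)
L=np.array([[-70,-65,8],[-70,65,8],[105,-65,8],[105,65,8],[34,-26.5,39],[34,26.5,39],[-39,0,50.5]])/1000
q=np.array([[57,55],[560,60],[80,733],[528,737],[204,478],[408,480],[306,149]])/5-.4+[195,12]
w=np.ones((7,2));w[4:6,1]=0.3;w[6,0]=0
def P(p,L):
    c,s=np.cos(p[2]),np.sin(p[2]);return np.c_[p[0]+c*L[:,0]-s*L[:,1],p[1]+s*L[:,0]+c*L[:,1],L[:,2]]
s=least_squares(lambda p:((topix('w7',P(p,L))-q)*w).ravel(),[.49,.21,.2],x_scale=[.01,.01,.1])
print(s.x[:2],np.degrees(s.x[2]));print(s.fun.reshape(-1,2))
k=atz('w7',(np.array([447,673])/5-.4+[195,12]),.0795)[0];pv=P(s.x,np.array([[.07,0,.052]]))[0]
print('knob',k,pv,np.linalg.norm((k-pv)[:2]),np.degrees(np.arctan2(k[1]-pv[1],k[0]-pv[0]))-np.degrees(s.x[2])-90)
for L4 in ([0,1,2,3],):
    s=least_squares(lambda p:((topix('w7',P(p,L))-q)[L4]).ravel(),[.49,.21,.2],x_scale=[.01,.01,.1]);print(s.x[:2],np.degrees(s.x[2]))
o=bot.get_obs(); T=R.from_euler('xyz',o['tcp_rot'],degrees=True).as_matrix();print('toolz yaw',np.degrees(np.arctan2(T[1,2],T[0,2])))
t=np.array([*s.x[:2],.026]);print('tray in tool',(t-o['ee_pos'])@T)
E
python3 tray.py
```

```text
[0.4853 0.2089] 11.410206484505654
[[-0.6584 -0.6965]
 [ 0.8907 -0.8304]
 [-0.6905  0.6043]
 [ 0.8872  0.6415]
 [-0.718  -0.0517]
 [ 0.3071 -0.0598]
 [ 0.      0.6478]]
knob [0.5552 0.2579 0.0795] [0.5539 0.2227 0.052 ] 0.03520535250099489 -13.45168751470527
[0.4855 0.2088] 11.393558828530795
toolz yaw 11.878577617807874
tray in tool [ 0.2949 -0.0027 -0.1044]
```

```bash
python3 - <<'E'
from h import *
crop('w2',180,150,340,340,2.5,'w2c');crop('w3',180,150,340,340,2.5,'w3c')
cv2.imwrite('pics/w23.png',np.hstack([cv2.imread('pics/w2c.png'),cv2.imread('pics/w3c.png')]))
E
```

```text
(no output)
```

View pics/w23.png

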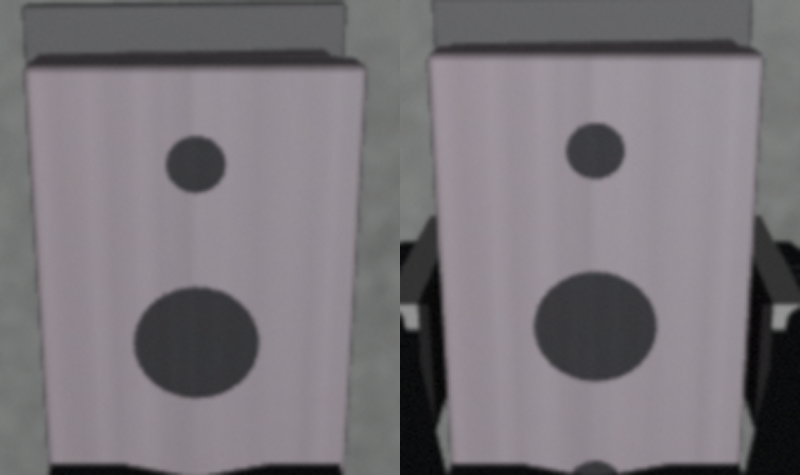

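```bash
python3 - <<'E'
from h import *
np.set_printoptions(precision=5,suppress=True)
M=np.load('M.npy');L=np.array([[-45,-25],[-45,25],[-30,0],[0,0]])/1000
for t,q in(('w2',[[25,67],[364,67],[195.5,164],[196.5,342]]),('w3',[[29,55],[361,55],[195.5,151],[195,326]])):
    uv=np.array(q)/2.5-.2+[180,150]
    x,e=fit(t,uv,M,L);print(t,np.degrees(x[0]),x[1:4]*1000,np.degrees(x[4]),e)
    W=load(t)[0]; T=np.linalg.inv(W)@np.linalg.inv(M)
    print('world',T@[x[1],x[2],x[3],1], 'corr',T@[x[1],x[2]+.00075,x[3],1],'tcp',T[:3,3])
# w1 world meas (0.4861,-0.2549)
print(atz('w1',[[258.2,177.4]],.061))
E
```

```text
w2 1.8800439081796256 [-15.98977  -0.61319   1.13516] 0.1863077773940877 0.26579984179471694
world [ 0.48659 -0.25455  0.06015  1.     ] corr [ 0.48634 -0.25384  0.06015  1.     ] tcp [ 0.48526 -0.25435  0.04416]
w3 1.8964225834149966 [-13.19863  -0.73238  -0.08925] -0.013634992803360951 0.1493937114921664
world [ 0.48716 -0.25605  0.0601   1.     ] corr [ 0.48692 -0.25534  0.0601   1.     ] tcp [ 0.48703 -0.25536  0.0469 ]
[[ 0.48622 -0.25474  0.061  ]]
```

Request:
jog_arm(deltas=[{"x": -15,"y": -4,"z": -35,"twist": 0,"fingers": 0.3},{"x": -30,"y": -8,"z": -70,"twist": -0.35,"fingers": 0.3},{"x": -45,"y": -12,"z": -105,"twist": -0.35,"fingers": 0.3},{"x": -60,"y": -16,"z": -140,"twist": -0.35,"fingers": 0.3},{"x": -75,"y": -19,"z": -175,"twist": -0.35,"fingers": 0.3},{"x": -91.5,"y": -23,"z": -205,"twist": -0.35,"fingers": 0.3},{"x": -91.5,"y": -23,"z": -225,"twist": -0.35,"fingers": 0.3},{"x": -91.5,"y": -23,"z": -235,"twist": -0.35,"fingers": 0.3},{"x": -91.5,"y": -23,"z": -235,"twist": -0.35,"fingers": 0.3},{"x": -91.5,"y": -23,"z": -235,"twist": -0.35,"fingers": 0.3}])

```text
time: 9.4
ee_pos: [0.496, 0.211, 0.0871]
tcp_rot: [-65.8, 89.7, -54.3]
wrist_force: [0.4, -1.1, -3.2]
opening: 0.0495
```

```bash
python3 - <<'E'
from h import *
snap('wrist','w8');snap('side','s8');im,o=snap('scene','c8')
crop('s8',195,90,325,190,6,'s8c');crop('c8',265,130,375,220,6,'c8c');print(o['ee_pos'],o['tcp_rot'],o['wrist_force'],o['opening'])
print(R.from_euler('xyz',o['tcp_rot'],degrees=True).as_matrix())
E
```

```text
[0.49620186 0.21132057 0.08734497] [-58.76255315  89.72978432 -47.25286557] [ 0.92438346 -0.11405212 -3.48667645] 0.04937504012307363
[[ 0.00320114 -0.19952716  0.97988707]
 [-0.00346332  0.979884    0.19953785]
 [-0.99998888 -0.00403242  0.00244572]]
```

View pics/w8.png

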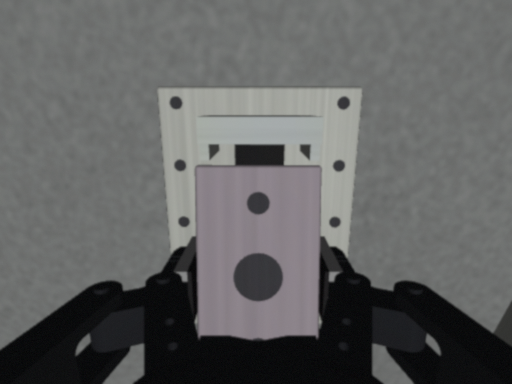

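View pics/s8c.png

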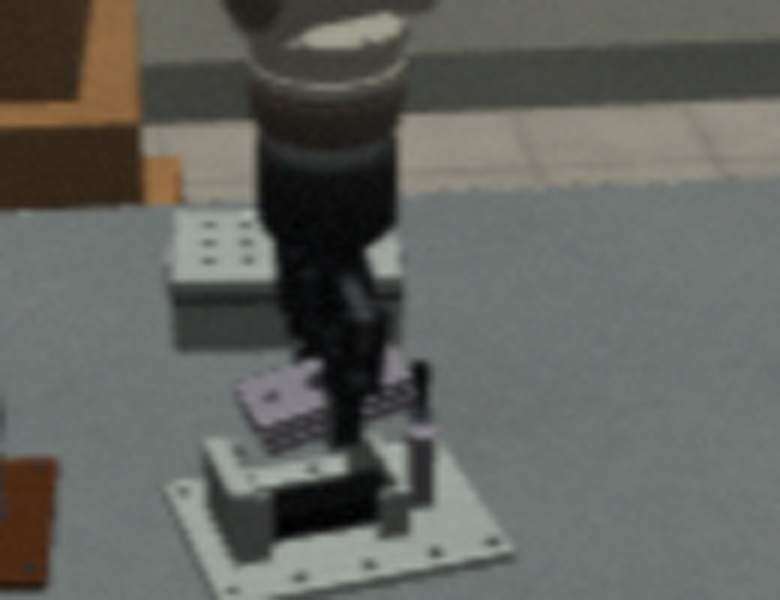

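View pics/c8c.png

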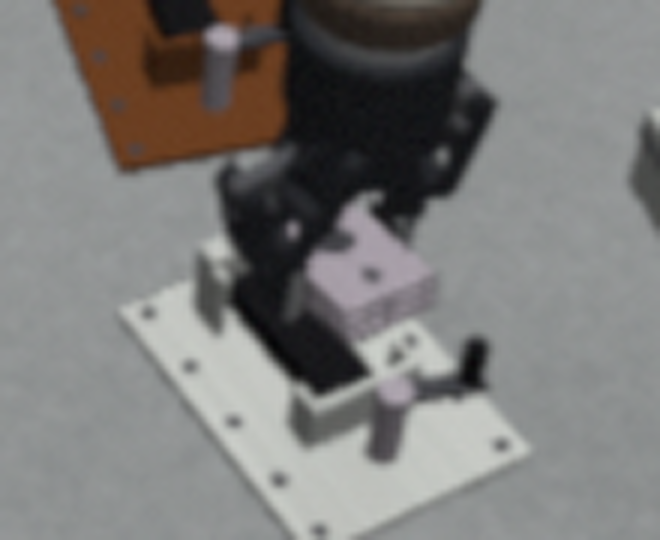

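```bash
python3 - <<'E'
from h import *
crop('w8',150,75,370,235,3.6,'w8c')
E
```

```text
(no output)
```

View pics/w8c.png

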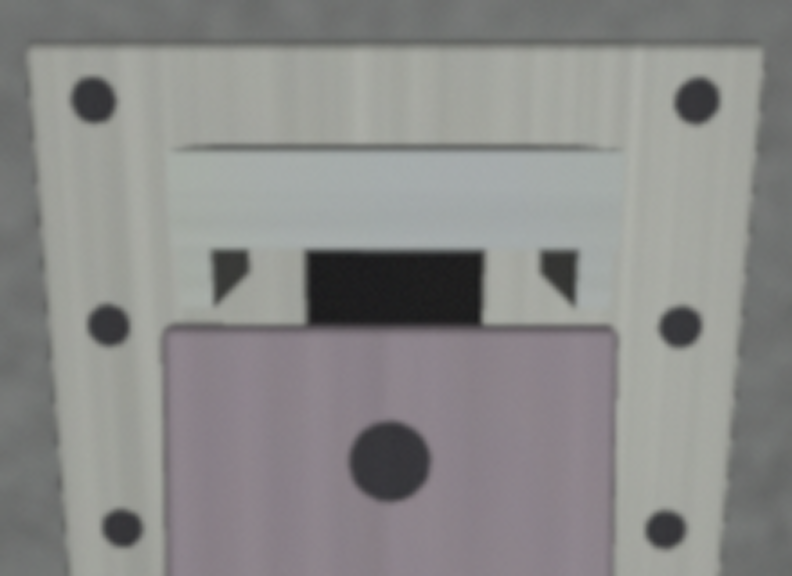

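```bash
python3 - <<'E'
from h import *
np.set_printoptions(precision=4,suppress=True)
L=np.array([[-70,-65,8],[-70,65,8],[-52.5,-31.5,55],[-52.5,31.5,55],[-39,0,55],[-30,-26.5,50.5],[-30,26.5,50.5],[-47.5+0,-15,26],[-47.5,15,26]])/1000
q=np.array([[28,45],[763,45],[168,150],[624,150],[396,250],[214,305],[576,305],[306,290],[484,290]])/3.6-.36+[150,75]
w=np.ones((9,2));w[4,0]=0;w[7:]=0
def P(p,L):
    c,s=np.cos(p[2]),np.sin(p[2]);return np.c_[p[0]+c*L[:,0]-s*L[:,1],p[1]+s*L[:,0]+c*L[:,1],L[:,2]+p[3]]
s=least_squares(lambda p:((topix('w8',P(p,L))-q)*w).ravel(),[.49,.21,.2,0],x_scale=[.01,.01,.1,.01])
p=s.x;print(p[:2],np.degrees(p[2]),p[3]);print(s.fun.reshape(-1,2))
M=np.load('M.npy');T=np.linalg.inv(load('w8')[0])@np.linalg.inv(M);tc=T[:3,3]
c,sn=np.cos(p[2]),np.sin(p[2]);d=tc[:2]-p[:2];print('TCP in tray (raw)',c*d[0]+sn*d[1],-sn*d[0]+c*d[1],'yaw tool',np.degrees(np.arctan2(T[1,2],T[0,2])),tc)
Lp=np.array([[-45,-25],[-45,25],[-30,0],[0,0]])/1000
uv=np.array([[165,327],[617,327],[390,461]])/3.6-.36+[150,75]
x,e=fit('w8',np.r_[uv,[[258.2,276.8]]],M,Lp);print(np.degrees(x[0]),x[1:4]*1000,np.degrees(x[4]),e)
W=T@np.array([x[1],x[2],x[3],1]);d=W[:2]-p[:2];print('pile top centre in tray',c*d[0]+sn*d[1],-sn*d[0]+c*d[1],W[2]-p[3])
E
```

```text
[0.4847 0.2088] 11.463254006653905 -0.0021427646044800846
[[-0.5434 -0.7586]
 [ 0.616  -0.7737]
 [ 0.5322  0.3365]
 [-0.7276  0.3717]
 [-0.     -0.315 ]
 [ 0.9279  0.3963]
 [-0.7801  0.4738]
 [-0.     -0.    ]
 [ 0.     -0.    ]]
TCP in tray (raw) 0.011654302691578033 3.0417725940243712e-05 yaw tool 11.48950432816825 [0.4961 0.2111 0.0871]
13.026761601116334 [-14.4172  -0.6085  -2.3806] -0.027285374483739043 0.22994856719117251
pile top centre in tray 0.009247062381976447 -0.0005222597288785404 0.10367491597082214
```

Request:
jog_arm(deltas=[{"x": -0.1,"y": 0.5,"z": -6,"twist": 0,"fingers": 0.3},{"x": -0.1,"y": 0.5,"z": -13,"twist": 0,"fingers": 0.3},{"x": -0.1,"y": 0.5,"z": -20,"twist": 0,"fingers": 0.3},{"x": -0.1,"y": 0.5,"z": -27,"twist": 0,"fingers": 0.3},{"x": -0.1,"y": 0.5,"z": -33,"twist": 0,"fingers": 0.3},{"x": -0.1,"y": 0.5,"z": -38,"twist": 0,"fingers": 0.3},{"x": -0.1,"y": 0.5,"z": -41,"twist": 0,"fingers": 0.3},{"x": -0.1,"y": 0.5,"z": -43,"twist": 0,"fingers": 0.3},{"x": -0.1,"y": 0.5,"z": -43,"twist": 0,"fingers": 0.3}])

```text
time: 10.45
ee_pos: [0.496, 0.2118, 0.0441]
tcp_rot: [-62.4, 89.7, -50.9]
wrist_force: [-0.1, 0.2, -3.4]
opening: 0.0494
```

```bash
python3 - <<'E'
from h import *
snap('wrist','w9');im,o=snap('side','s9')
crop('s9',195,90,325,190,6,'s9c');crop('w9',150,75,370,235,3.6,'w9c');print(o['ee_pos'],o['tcp_rot'],o['wrist_force'],o['torque'],o['opening'])
E
```

```text
[0.49603947 0.21188154 0.04427871] [-59.3873048   89.73076711 -47.87046791] [-0.11404878 -0.06346097 -4.08373234] [ 0.02374648  0.02088504 -0.01596792] 0.04932773604070814
```

View pics/w9c.png

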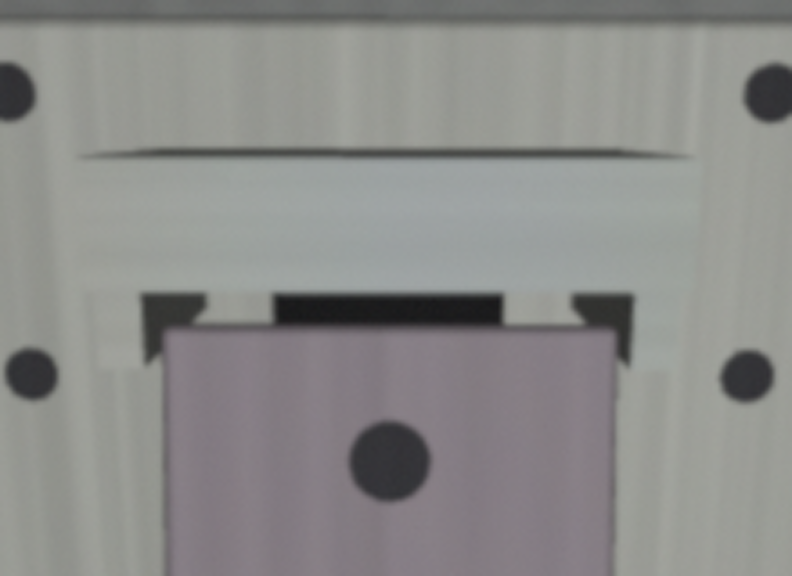

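View pics/s9c.png

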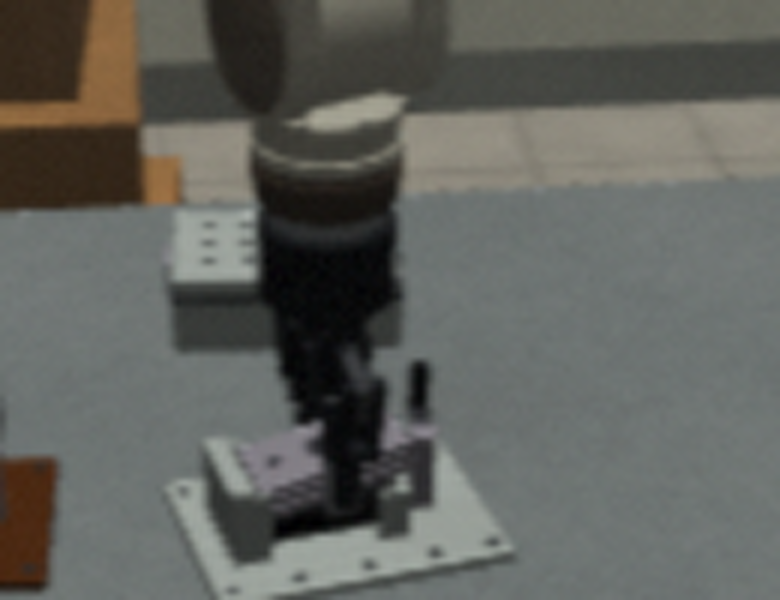

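Request:
jog_arm(deltas=[{"x": 0,"y": 0,"z": -1,"twist": 0,"fingers": 0.3},{"x": 0,"y": 0,"z": -2,"twist": 0,"fingers": 0.3},{"x": 0,"y": 0,"z": -3,"twist": 0,"fingers": 0.3},{"x": 0,"y": 0,"z": -3,"twist": 0,"fingers": 0.3}])

```text
time: 10.95
ee_pos: [0.496, 0.2119, 0.0413]
tcp_rot: [-59.2, 89.7, -47.7]
wrist_force: [-0.4, 0.5, -5.0]
opening: 0.0495
```

Request:
jog_arm(deltas=[{"x": 0,"y": 0,"z": -1,"twist": 0,"fingers": 0.3},{"x": 0,"y": 0,"z": -1,"twist": 0,"fingers": 0.3}])

```text
time: 11.15
ee_pos: [0.4962, 0.2119, 0.0405]
tcp_rot: [-54.0, 89.7, -42.5]
wrist_force: [-0.7, -0.7, -1.5]
opening: 0.0494
```

Request:
jog_arm(deltas=[{"x": -2,"y": -0.4,"z": 0.4,"twist": 0,"fingers": 0.3},{"x": -4,"y": -0.8,"z": 0.4,"twist": 0,"fingers": 0.3},{"x": -6,"y": -1.2,"z": 0.4,"twist": 0,"fingers": 0.3},{"x": -8,"y": -1.6,"z": 0.4,"twist": 0,"fingers": 0.3},{"x": -9.8,"y": -2,"z": 0.4,"twist": 0,"fingers": 0.3},{"x": -9.8,"y": -2,"z": 0.4,"twist": 0,"fingers": 0.3}])

```text
time: 11.75
ee_pos: [0.4861, 0.2099, 0.0409]
tcp_rot: [-56.0, 89.7, -44.5]
wrist_force: [-0.4, -0.5, -3.3]
opening: 0.0493
```

```bash
python3 - <<'E'
from h import *
snap('wrist','w10');im,o=snap('side','s10')
crop('s10',195,90,325,190,6,'s10c');crop('w10',150,75,370,235,3.6,'w10c');print(o['ee_pos'],o['tcp_rot'],o['wrist_force'],o['torque'],o['opening'])
E
```

```text
[0.48629627 0.20991443 0.04091335] [-53.88759387  89.71916123 -42.36840484] [-0.84786425 -0.32917487 -3.27209548] [-0.07071257  0.01409099 -0.03464387] 0.049365637189402935
```

View pics/w10c.png

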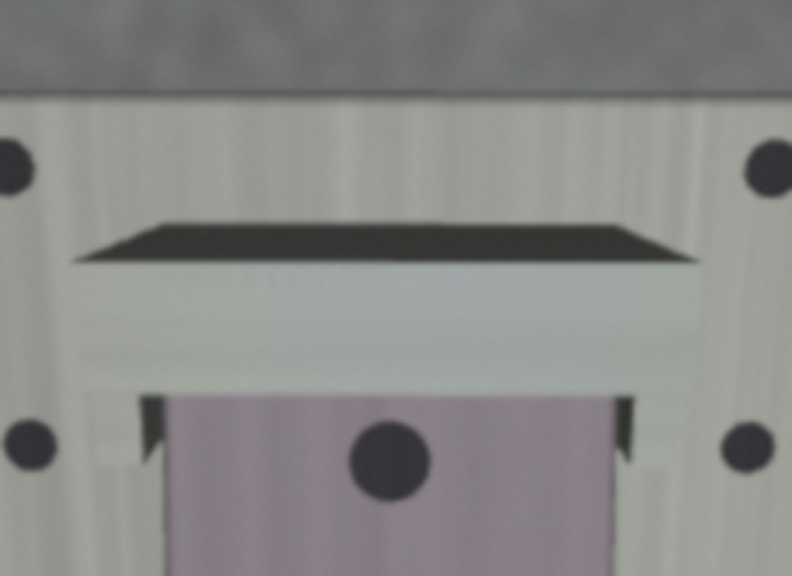

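View pics/s10c.png

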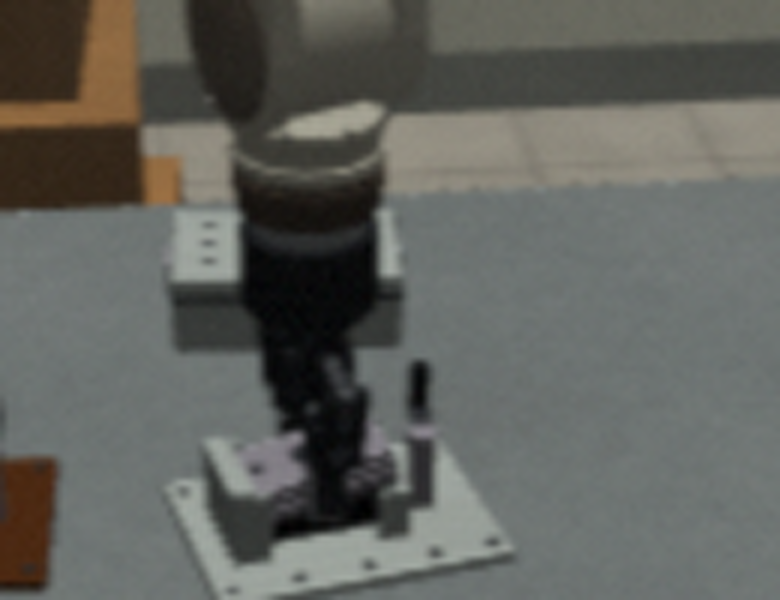

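Request:
jog_arm(deltas=[{"x": -1.6,"y": -0.3,"z": 0,"twist": 0,"fingers": 0.3},{"x": -1.6,"y": -0.3,"z": -1,"twist": 0,"fingers": 0.3},{"x": -1.6,"y": -0.3,"z": -2,"twist": 0,"fingers": 0.3},{"x": -1.6,"y": -0.3,"z": -3,"twist": 0,"fingers": 0.3},{"x": -1.6,"y": -0.3,"z": -4,"twist": 0,"fingers": 0.3}])

```text
time: 12.35
ee_pos: [0.4855, 0.2098, 0.0384]
tcp_rot: [-38.4, 89.6, -26.9]
wrist_force: [-1.8, -2.5, 11.0]
opening: 0.0492
```

```bash
python3 - <<'E'
from h import *
im,o=snap('wrist','w11')
crop('w11',150,75,370,340,2.2,'w11c');print(o['ee_pos'],o['tcp_rot'],o['wrist_force'],o['torque'],o['opening'])
E
```

```text
[0.48546519 0.20975492 0.03839148] [-38.40865169  89.64010934 -26.89686361] [-1.80975566 -2.47500096 10.96291695] [-0.66283809  0.93201517  0.00957214] 0.04924931357240299
```

View pics/w11c.png

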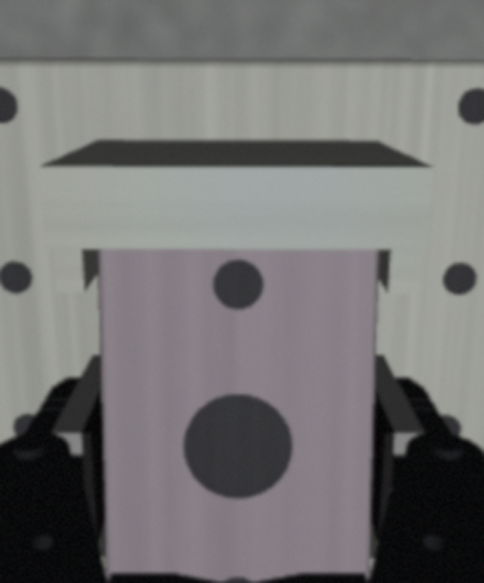

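Request:
jog_arm(deltas=[{"x": -1,"y": -0.2,"z": -1.5,"twist": 0,"fingers": 0.3},{"x": -1,"y": -0.2,"z": -2.5,"twist": 0,"fingers": 0.3},{"x": -1,"y": -0.2,"z": -3.5,"twist": 0,"fingers": 0.3},{"x": -1,"y": -0.2,"z": -4.5,"twist": 0,"fingers": 0.3},{"x": -1,"y": -0.2,"z": -5,"twist": 0,"fingers": 0.3}])

```text
time: 12.9
ee_pos: [0.4859, 0.2098, 0.0369]
tcp_rot: [-21.7, 89.4, -10.2]
wrist_force: [-6.9, -4.4, 28.0]
opening: 0.0493
```

```bash
python3 - <<'E'
from h import *
im,o=snap('wrist','w12');snap('side','s12');snap('scene','c12')
crop('w12',150,75,370,340,2.2,'w12c');crop('s12',195,90,325,190,6,'s12c');crop('c12',265,130,375,220,6,'c12c');print(o['ee_pos'],o['tcp_rot'],o['wrist_force'],o['torque'],o['opening'])
E
```

```text
[0.4858807  0.20976155 0.03693158] [-21.69409898  89.42373939 -10.20328427] [-6.87070603 -4.36125685 28.00901715] [-1.21584757  1.78431425 -0.04559262] 0.04929663084558659
```

View pics/w12c.png

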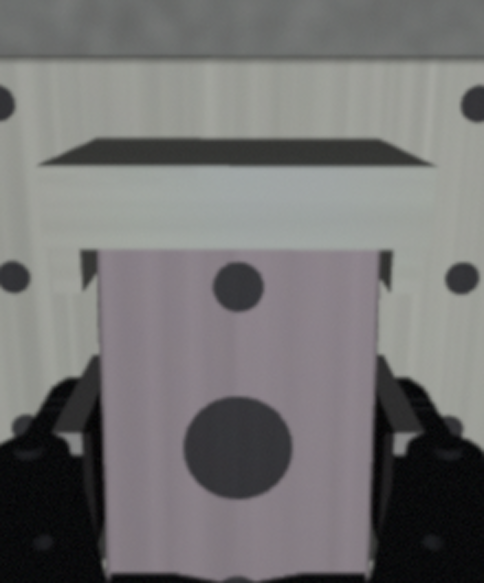

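View pics/s12c.png

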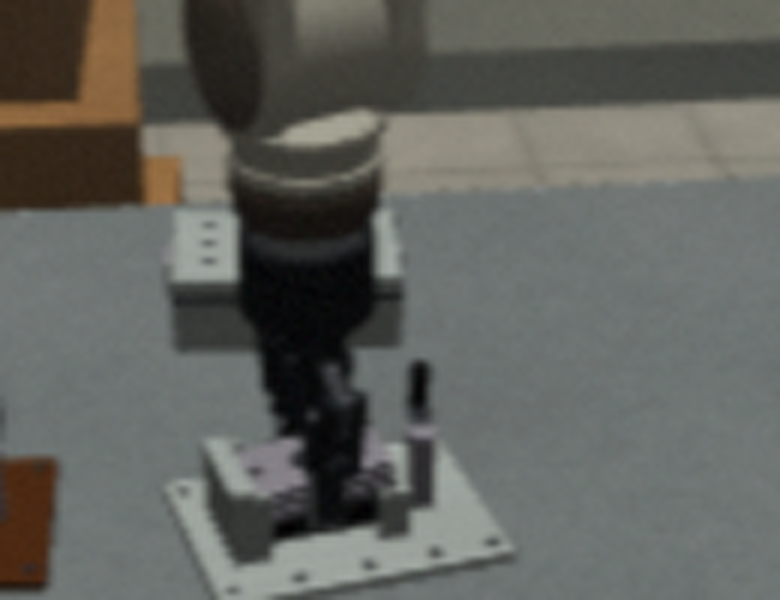

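View pics/c12c.png

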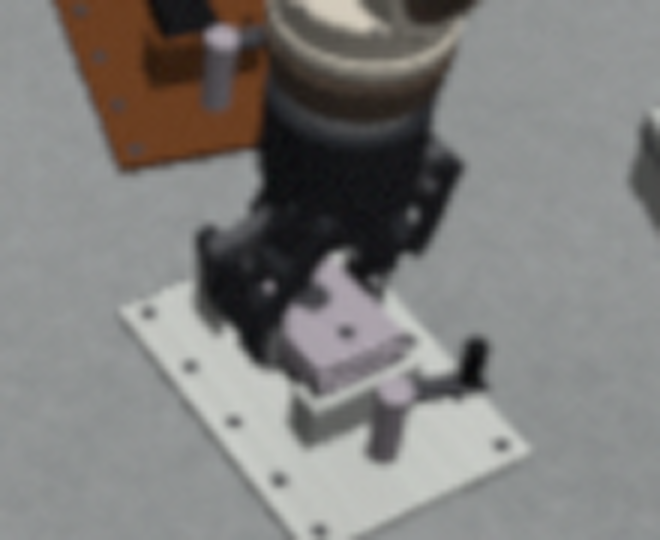

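```bash
python3 - <<'E'
from h import *
M=np.load('M.npy')
# use marks centers + side edges lateral: emulate with edge points unknown lx -> use marks & widths of mark via cv2 ellipse
L=np.array([[-30,0],[0,0]])/1000
for t,y0,x0,sc,ms in(('w10',75,150,1,0),('w11',0,0,1,0),('w12',0,0,1,0)):
    g=cv2.cvtColor(cv2.imread(f'pics/{t}.png'),cv2.COLOR_BGR2GRAY)
    b=(g[:,205:312]<90).astype(np.uint8)
    n,l,s,c=cv2.connectedComponentsWithStats(b)
    rows=[(c[i]+[205,0],s[i,4]) for i in range(1,n) if s[i,4]>200 and s[i,1]>140 and s[i,1]+s[i,3]<335]
    print(t,rows)
    W,f,cx,cy=load(t);C=np.linalg.inv(M)
    uv=np.array(sorted([r[0].tolist() for r in rows if r[1]<5000],key=lambda a:a[1]))
    if len(uv)!=2: continue
    # side edges: top plate widths at two rows
    def edges(row):
        r=g[row].astype(float);d=np.abs(np.diff(cv2.GaussianBlur(r[None],(5,1),0)[0]))
        a=160+np.argmax(d[185:203])+25;bb=np.argmax(d[314:332])+314;return a,bb
    print([ (r,edges(r)) for r in (200,230,300,320)])
    # height assumed X0 = from TCP geometry: solve th,z0 given X0 in range
    for X0 in(-.0132,-.0142,-.0152):
        def res(p):
            th,z0=p;P=np.c_[X0-L[:,0]*np.sin(th),[-.0007]*2,z0+L[:,0]*np.cos(th)];q=P@C[:3,:3].T+C[:3,3]
            return cy+f*q[:,1]/q[:,2]-uv[:,1]
        s=least_squares(res,[.2,0]);print(X0,np.degrees(s.x[0]),s.x[1]*1e3)
E
```

```text
w10 [(array([257.65374677, 202.69767442]), np.int32(387)), (array([257.71420824, 276.74023861]), np.int32(1844))]
[(200, (np.int64(188), np.int64(325))), (230, (np.int64(194), np.int64(320))), (300, (np.int64(197), np.int64(318))), (320, (np.int64(197), np.int64(317)))]
-0.0132 16.884765263112218 -1.8768200727752333
-0.0142 16.828303307033558 -2.3099883187046184
-0.0152 10.151106968280027 -2.8558357246091792
w11 [(array([257.69465649, 203.79898219]), np.int32(393)), (array([257.69768722, 277.39372247]), np.int32(1816))]
[(200, (np.int64(187), np.int64(326))), (230, (np.int64(194), np.int64(320))), (300, (np.int64(197), np.int64(318))), (320, (np.int64(197), np.int64(317)))]
-0.0132 17.053390747640304 -1.4841224412864849
-0.0142 12.350767749860603 -1.9760608653388947
-0.0152 8.057887454382513 -2.5609774700630625
w12 [(array([257.83627204, 204.95214106]), np.int32(397)), (array([257.68593663, 278.14396887]), np.int32(1799))]
[(200, (np.int64(186), np.int64(327))), (230, (np.int64(193), np.int64(321))), (300, (np.int64(197), np.int64(318))), (320, (np.int64(197), np.int64(317)))]
-0.0132 17.236289704091956 -1.0579083302992738
-0.0142 9.91863480168436 -1.6340260377360425
-0.0152 6.658405631448609 -2.2219926015536067
```

Request:
jog_arm(deltas=[{"x": 0,"y": 0,"z": 1.5,"twist": 0,"fingers": 0.3},{"x": 0,"y": 0,"z": 3,"twist": 0,"fingers": 0.3},{"x": -1.2,"y": -0.2,"z": 3,"twist": 0,"fingers": 0.3},{"x": -2.2,"y": -0.4,"z": 3,"twist": 0,"fingers": 0.3},{"x": -2.2,"y": -0.4,"z": 3,"twist": 0,"fingers": 0.3}])

```text
time: 13.55
ee_pos: [0.4836, 0.2094, 0.0395]
tcp_rot: [-22.2, 89.4, -10.7]
wrist_force: [1.2, 0.3, -4.4]
opening: 0.0491
```

Request:
jog_arm(deltas=[{"x": -0.3,"y": 0,"z": -1,"twist": 0,"fingers": 0.3},{"x": -0.3,"y": 0,"z": -2,"twist": 0,"fingers": 0.3},{"x": -0.3,"y": 0,"z": -3,"twist": 0,"fingers": 0.3},{"x": -0.3,"y": 0,"z": -4,"twist": 0,"fingers": 0.3}])

```text
time: 13.95
ee_pos: [0.4839, 0.2095, 0.0367]
tcp_rot: [-18.1, 89.3, -6.6]
wrist_force: [0.9, -1.0, 8.7]
opening: 0.0492
```

Request:
jog_arm(deltas=[{"x": 0,"y": 0,"z": -1.5,"twist": 0,"fingers": 0.3},{"x": 0,"y": 0,"z": -2.5,"twist": 0,"fingers": 0.3},{"x": 0,"y": 0,"z": -3.5,"twist": 0,"fingers": 0.3},{"x": 0,"y": 0,"z": -4.2,"twist": 0,"fingers": 0.3}])

```text
time: 14.35
ee_pos: [0.4848, 0.2097, 0.0339]
tcp_rot: [-14.5, 89.2, -3.0]
wrist_force: [1.4, -2.2, 9.6]
opening: 0.0493
```

```bash
python3 - <<'E'
from h import *
im,o=snap('wrist','w13');snap('side','s13');snap('scene','c13')
crop('s13',195,130,325,190,6,'s13c');crop('c13',285,150,375,220,6,'c13c');print(o['ee_pos'],o['tcp_rot'],o['wrist_force'],o['torque'],o['opening'])
E
```

```text
[0.48478718 0.20971268 0.03392876] [-14.52869692  89.20991433  -3.04156585] [ 1.41778202 -2.20264683  9.64135223] [-0.46425841  0.24809828  0.06848563] 0.04931188306064691
```

View pics/s13c.png

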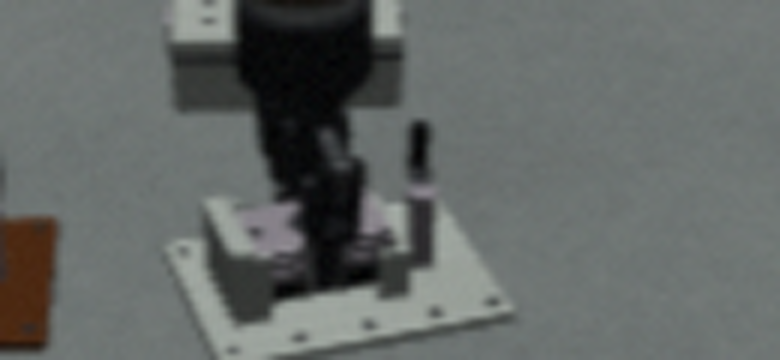

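View pics/c13c.png

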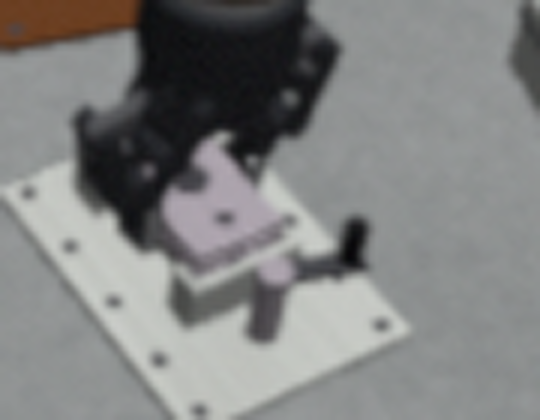

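Request:
jog_arm(deltas=[{"x": -0.3,"y": 0,"z": -1,"twist": 0,"fingers": 0.3},{"x": -0.3,"y": 0,"z": -2,"twist": 0,"fingers": 0.3},{"x": -0.3,"y": 0,"z": -2.5,"twist": 0,"fingers": 0.3}])

```text
time: 14.8
ee_pos: [0.4852, 0.2098, 0.0327]
tcp_rot: [-12.9, 89.1, -1.5]
wrist_force: [0.2, -2.3, 8.4]
opening: 0.0494
```

Request:
jog_arm(deltas=[{"x": 0,"y": 0,"z": -1,"twist": 0,"fingers": 0.3},{"x": 0,"y": 0,"z": -1.6,"twist": 0,"fingers": 0.3}])

```text
time: 15.0
ee_pos: [0.4854, 0.2098, 0.0322]
tcp_rot: [-11.8, 89.1, -0.3]
wrist_force: [-1.0, -2.3, 7.6]
opening: 0.0491
```

```bash
python3 - <<'E'
from h import *
im,o=snap('wrist','w14');snap('side','s14');snap('scene','c14')
crop('s14',195,130,325,190,6,'s14c');crop('c14',285,150,375,220,6,'c14c');print(o['ee_pos'],o['tcp_rot'],o['wrist_force'],o['torque'],o['opening'])
E
```

```text
[0.48536468 0.20978696 0.03224936] [-11.76422566  89.05652698  -0.28599768] [-0.99491754 -2.30851776  7.60248184] [-0.52964345  0.57921645  0.06250728] 0.04907996705603234
```

View pics/w14.png

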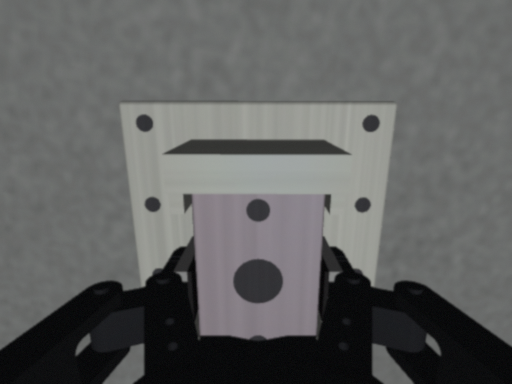

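View pics/c14c.png

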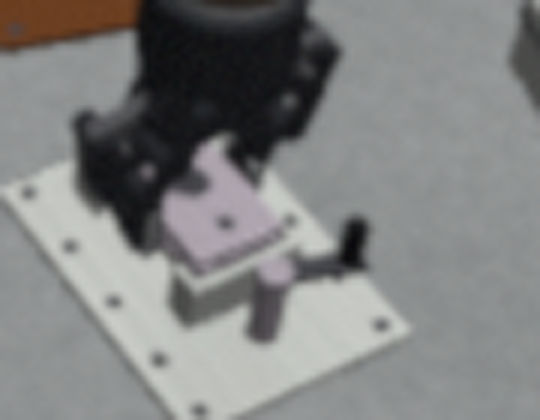

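Request:
jog_arm(deltas=[{"x": 0,"y": 0,"z": -1,"twist": 0,"fingers": 0.3},{"x": 0,"y": 0,"z": -2,"twist": 0,"fingers": 0.3},{"x": 0,"y": 0,"z": -2,"twist": 0,"fingers": 0.3}])

```text
time: 15.45
ee_pos: [0.4855, 0.2098, 0.0319]
tcp_rot: [-10.8, 89.0, 0.7]
wrist_force: [-5.6, -2.5, 14.5]
opening: 0.0492
```

Request:
jog_arm(deltas=[{"x": 0,"y": 0,"z": 0.5,"twist": 0,"fingers": 0.6},{"x": 0,"y": 0,"z": 0.5,"twist": 0,"fingers": 0.85},{"x": 0,"y": 0,"z": 0.5,"twist": 0,"fingers": 0.85},{"x": 0,"y": 0,"z": 0.5,"twist": 0,"fingers": 0.85},{"x": 0,"y": 0,"z": 0.5,"twist": 0,"fingers": 0.85}])

```text
time: 15.95
ee_pos: [0.4854, 0.2098, 0.0322]
tcp_rot: [-11.1, 89.0, 0.4]
wrist_force: [-0.6, -0.3, 0.1]
opening: 0.0725
```

Request:
jog_arm(deltas=[{"x": 0,"y": 0,"z": 10,"twist": 0,"fingers": 0.85},{"x": 0,"y": 0,"z": 30,"twist": 0,"fingers": 0.85},{"x": 0,"y": 0,"z": 60,"twist": 0,"fingers": 0.85},{"x": 0,"y": 0,"z": 100,"twist": 0,"fingers": 0.85},{"x": 0,"y": 0,"z": 140,"twist": 0,"fingers": 0.85},{"x": 0,"y": 0,"z": 160,"twist": 0,"fingers": 0.85},{"x": 0,"y": 0,"z": 160,"twist": 0,"fingers": 0.85}])

```text
time: 16.65
ee_pos: [0.4866, 0.2103, 0.1965]
tcp_rot: [-5.3, 88.7, 6.2]
wrist_force: [0.3, -0.1, 0.2]
opening: 0.0725
```

```bash
python3 - <<'E'
from h import *
im,o=snap('wrist','w15');snap('side','s15');snap('scene','c15')
crop('s15',210,140,290,200,8,'s15c');crop('c15',285,150,375,220,8,'c15c');crop('w15',180,90,340,240,4,'w15c');print(o['ee_pos'],o['tcp_rot'],o['wrist_force'],o['time'])
E
```

```text
[0.48655549 0.21028596 0.19648613] [-5.25376559 88.70273734  6.23054774] [ 0.31495923 -0.1332872   0.23670216] 16.65
```

View pics/w15.png

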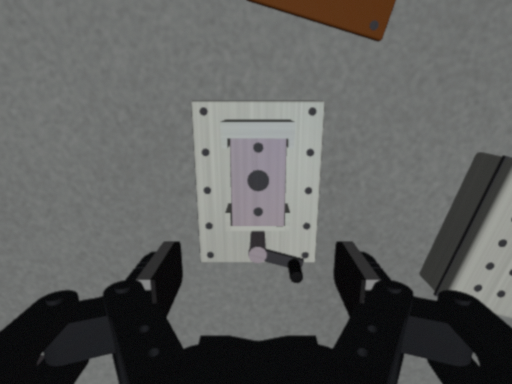

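View pics/s15c.png

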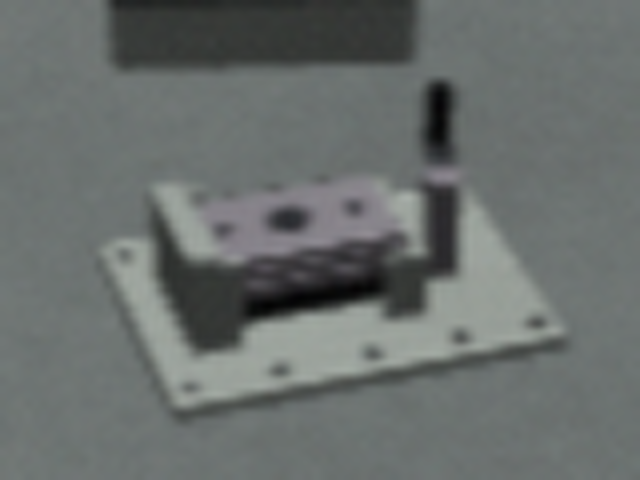

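View pics/c15c.png

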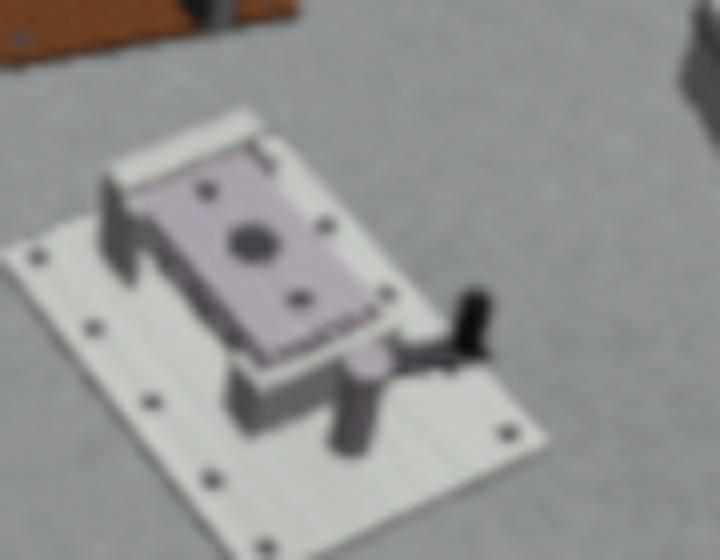

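Request:
jog_arm(deltas=[{"x": 10,"y": 2,"z": -20,"twist": 0,"fingers": 0.4},{"x": 22.5,"y": 4.2,"z": -50,"twist": 0,"fingers": 0},{"x": 22.5,"y": 4.2,"z": -80,"twist": 0,"fingers": 0},{"x": 22.5,"y": 4.2,"z": -105,"twist": 0,"fingers": 0},{"x": 22.5,"y": 4.2,"z": -122,"twist": 0,"fingers": 0},{"x": 22.5,"y": 4.2,"z": -126,"twist": 0,"fingers": 0},{"x": 22.5,"y": 4.2,"z": -128,"twist": 0,"fingers": 0},{"x": 22.5,"y": 4.2,"z": -130,"twist": 0,"fingers": 0}])

```text
time: 17.6
ee_pos: [0.5061, 0.2133, 0.0638]
tcp_rot: [-15.3, 89.2, -3.8]
wrist_force: [-21.5, -8.8, 47.1]
opening: -0.0002
```

Request:
jog_arm(deltas=[{"x": 0,"y": 0,"z": -1,"twist": 0,"fingers": 0},{"x": 0,"y": 0,"z": -1.5,"twist": 0,"fingers": 0}])

```text
time: 17.8
ee_pos: [0.5059, 0.2132, 0.0639]
tcp_rot: [-13.8, 89.1, -2.3]
wrist_force: [-7.6, -3.3, 24.0]
opening: 0.0001
```

Request:
jog_arm(deltas=[{"x": 0,"y": 0,"z": 15,"twist": 0,"fingers": 0},{"x": 0,"y": 0,"z": 50,"twist": 0,"fingers": 0.2},{"x": 20,"y": 18,"z": 90,"twist": 0,"fingers": 0.4},{"x": 50,"y": 45,"z": 110,"twist": 0,"fingers": 0.4},{"x": 50,"y": 45,"z": 110,"twist": 0,"fingers": 0.4},{"x": 50,"y": 45,"z": 110,"twist": 0,"fingers": 0.4}])

```text
time: 18.4
ee_pos: [0.5557, 0.2583, 0.1722]
tcp_rot: [-19.7, 89.3, -8.1]
wrist_force: [0.7, 0.3, -0.4]
opening: 0.0342
```

```bash
python3 - <<'E'
from h import *
im,o=snap('wrist','w16')
crop('w16',160,60,340,260,3,'w16c');print(o['ee_pos'],o['tcp_rot'],o['wrist_force'],o['time'])
E
```

```text
[0.55570149 0.25834835 0.17223646] [-19.65889694  89.25454687  -8.13444752] [ 0.73415374  0.27336472 -0.3548173 ] 18.4
```

View pics/w16.png

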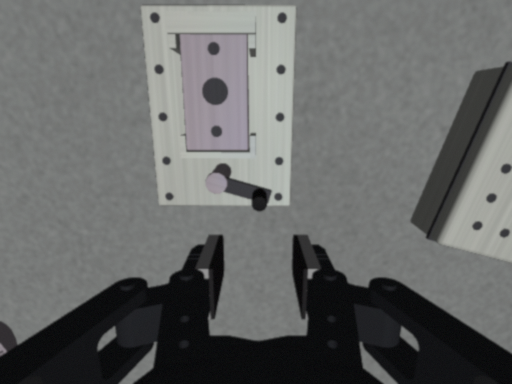

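View pics/w16c.png

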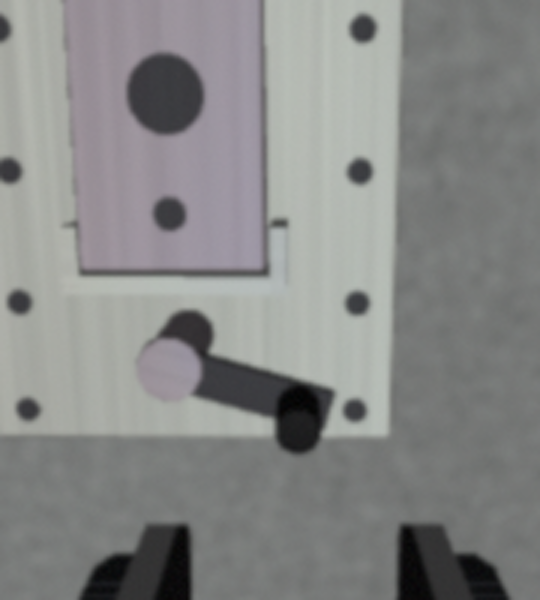

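```bash
python3 - <<'E'
from h import *
np.set_printoptions(precision=4,suppress=True)
T=np.linalg.inv(load('w16')[0])@np.linalg.inv(np.load('M.npy'))
k=atz('w16',[[259.1,203.8]],.0795)[0];pc=atz('w16',[[160+169/3-.3,60+369/3-.3]],.0575)[0]
ya=T[:3,1]; print('knob raw',k,'corr',k+.00075*ya,'tcp',T[:3,3],'d',(k+.00075*ya-T[:3,3])*1000,'X',T[:3,0]); print('pivot cap',pc+.00075*ya,k-pc,np.degrees(np.arctan2(*(k-pc)[1::-1])))
E
```

```text
knob raw [0.5564 0.2585 0.0795] corr [0.5563 0.2592 0.0795] tcp [0.5558 0.2585 0.1722] d [  0.4787   0.7394 -92.7317] X [ 0.0128 -0.0016 -0.9999]
pivot cap [0.5527 0.2233 0.0575] [0.0035 0.0359 0.022 ] 84.35072171846461
```

Request:
jog_arm(deltas=[{"x": 0.5,"y": 0.7,"z": -30,"twist": 0,"fingers": 0.4},{"x": 0.5,"y": 0.7,"z": -60,"twist": 0,"fingers": 0.4},{"x": 0.5,"y": 0.7,"z": -80,"twist": 0,"fingers": 0.4},{"x": 0.5,"y": 0.7,"z": -92,"twist": 0,"fingers": 0.4},{"x": 0.5,"y": 0.7,"z": -92,"twist": 0,"fingers": 0.4}])

```text
time: 18.95
ee_pos: [0.5539, 0.2574, 0.0778]
tcp_rot: [-35.0, 89.5, -23.5]
wrist_force: [-0.5, 0.4, -0.1]
opening: 0.0342
```

Request:
jog_arm(grip_force=25, deltas=[{"x": 0,"y": 0,"z": 0,"twist": 0,"fingers": 0.1},{"x": 0,"y": 0,"z": 0,"twist": 0,"fingers": 0.05},{"x": 0,"y": 0,"z": 0,"twist": 0,"fingers": 0.05},{"x": 0,"y": 0,"z": 0,"twist": 0,"fingers": 0.05}])

```text
time: 19.35
ee_pos: [0.5539, 0.2583, 0.0788]
tcp_rot: [-23.2, 89.4, -11.7]
wrist_force: [-1.5, 3.9, -1.1]
opening: 0.0103
```

```bash
python3 - <<'E'
from h import *
im,o=snap('wrist','w17');snap('scene','c17')
crop('c17',265,130,375,220,6,'c17c');print(o['ee_pos'],o['tcp_rot'],o['wrist_force'],o['torque'],o['opening'],o['q'])
E
```

```text
[0.55394492 0.25825134 0.07880693] [-23.24249812  89.44626773 -11.72319331] [-1.462938    3.85736405 -1.08212349] [ 1.04375404  0.26572929 -0.13642393] 0.010331769427493356 [25.1407838  12.91340564  0.26403758 76.90760683 -0.33219027 13.62019469]
```

View pics/w17.png

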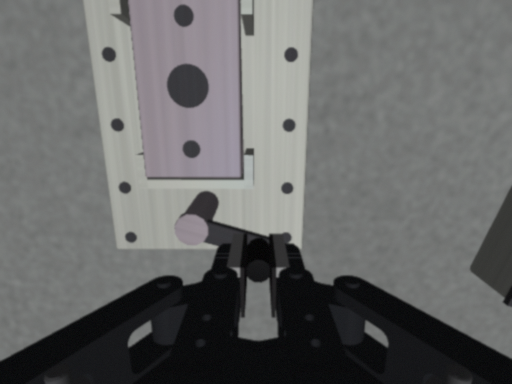

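View pics/c17c.png

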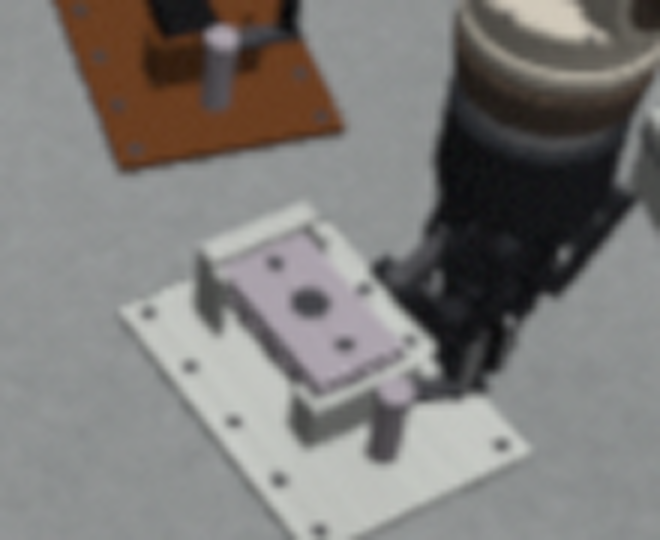

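Request:
jog_arm(deltas=[{"x": -3,"y": 0,"z": 0,"twist": 0,"fingers": 0.05},{"x": -6.3,"y": -0.3,"z": 0,"twist": 0,"fingers": 0.05},{"x": -12.4,"y": -1.7,"z": 0,"twist": 0,"fingers": 0.05},{"x": -18.2,"y": -4.1,"z": 0,"twist": 0,"fingers": 0.05},{"x": -23.5,"y": -7.4,"z": 0,"twist": 0,"fingers": 0.05},{"x": -28.1,"y": -11.7,"z": 0,"twist": 0,"fingers": 0.05},{"x": -32,"y": -16.7,"z": 0,"twist": 0,"fingers": 0.05},{"x": -34.9,"y": -22.2,"z": 0,"twist": 0,"fingers": 0.05}])

```text
time: 20.25
ee_pos: [0.5149, 0.2401, 0.079]
tcp_rot: [63.6, 89.6, 75.4]
wrist_force: [-25.1, 25.6, 3.1]
opening: 0.0109
```

```bash
python3 - <<'E'
from h import *
im,o=snap('wrist','w18');snap('scene','c18')
crop('c18',265,130,375,220,6,'c18c');print(o['ee_pos'],o['tcp_rot'],o['wrist_force'],o['torque'],o['opening'])
E
```

```text
[0.51492415 0.24007098 0.0789772 ] [63.57550367 89.59736311 75.37187243] [-25.07262044  25.63972383   3.13901197] [5.28265328 5.09743685 0.44949012] 0.010898149251356305
```

View pics/w18.png

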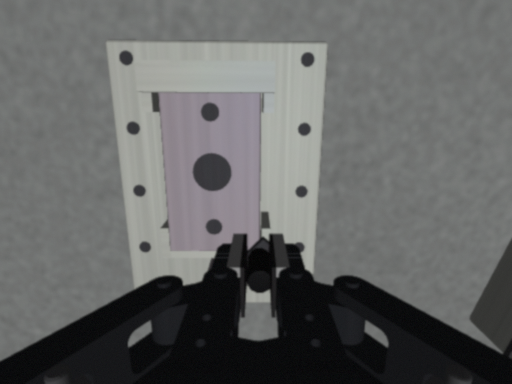

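View pics/c18c.png

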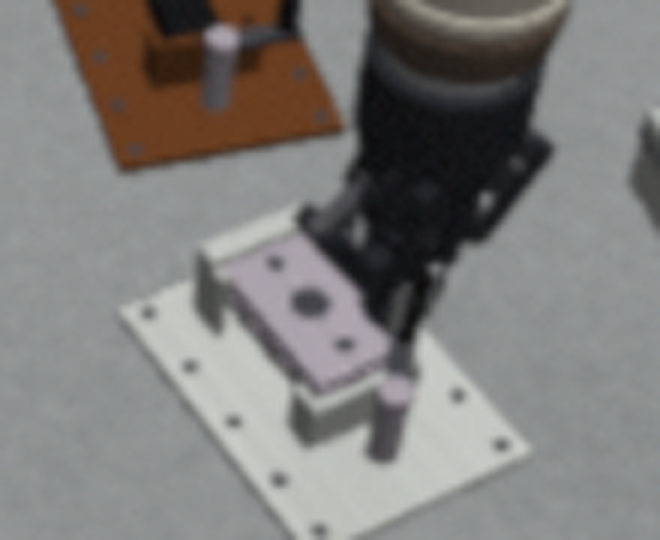

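Request:
jog_arm(deltas=[{"x": 0,"y": 0,"z": 0,"twist": 0,"fingers": 0.3},{"x": 0,"y": 0,"z": 0,"twist": 0,"fingers": 0.3},{"x": 0,"y": 0,"z": 0,"twist": 0,"fingers": 0.3}])

```text
time: 20.65
ee_pos: [0.5146, 0.239, 0.0795]
tcp_rot: [58.3, 89.7, 70.1]
wrist_force: [0.8, -1.2, -0.6]
opening: 0.0254
```

```bash
python3 - <<'E'
from h import *
im,o=snap('wrist','w19');snap('scene','c19')
crop('c19',265,130,375,220,6,'c19c');print(o['ee_pos'],o['tcp_rot'],o['wrist_force'],o['torque'],o['opening'])
E
```

```text
[0.51458256 0.23899427 0.07949007] [58.33165999 89.70037492 70.08675051] [ 0.83620005 -1.15083112 -0.57868812] [ 0.02926944 -0.04140422 -0.03063341] 0.025439154054761264
```

View pics/w19.png

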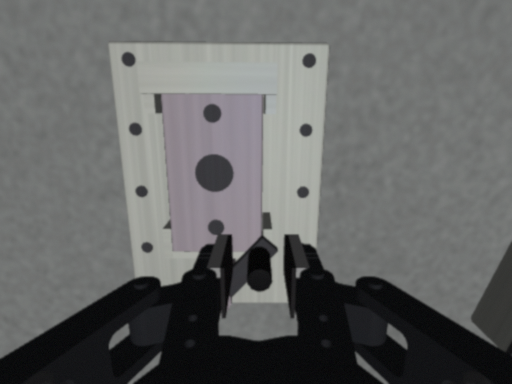

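View pics/c19c.png

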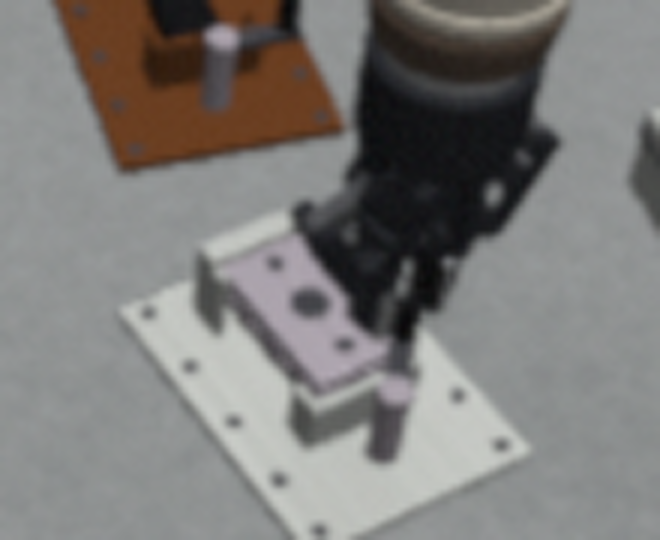

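```bash
python3 - <<'E'
from h import *
crop('w19',205,220,315,320,6,'w19c')
for y in (270,276,282): print(y,atz('w19',[[259.5,y]],.0795))
E
```

```text
270 [[0.51715908 0.23966814 0.0795    ]]
276 [[0.52015209 0.24029516 0.0795    ]]
282 [[0.52318088 0.24092968 0.0795    ]]
```

View pics/w19c.png

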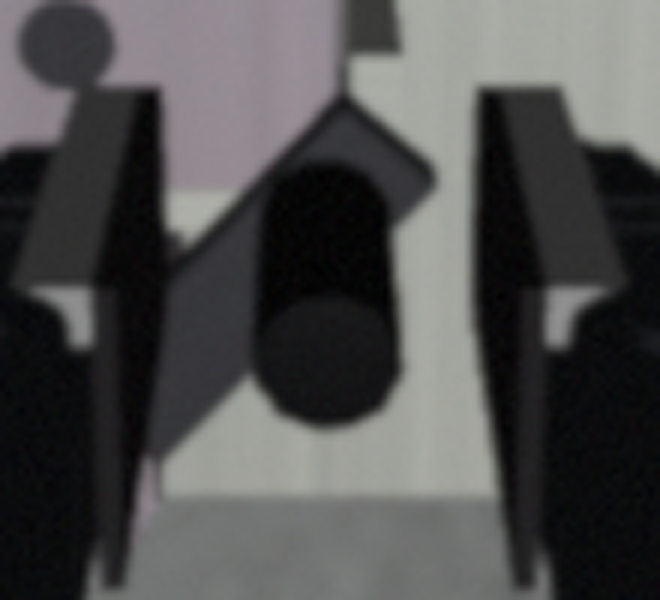

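Request:
jog_arm(deltas=[{"x": 8.8,"y": 0,"z": 0,"twist": 0,"fingers": 0.3},{"x": 8.8,"y": -4,"z": 0,"twist": 0,"fingers": 0.3},{"x": 7.3,"y": -7.2,"z": 0,"twist": 0,"fingers": 0.3},{"x": 5.9,"y": -10.3,"z": 0,"twist": 0,"fingers": 0.3},{"x": 5,"y": -13.3,"z": 0,"twist": 0,"fingers": 0.3},{"x": 4.2,"y": -16.3,"z": 0,"twist": 0,"fingers": 0.3},{"x": 3.8,"y": -19.5,"z": 0,"twist": 0,"fingers": 0.3},{"x": 3.7,"y": -22.6,"z": 0,"twist": 0,"fingers": 0.3},{"x": 4.1,"y": -26,"z": 0,"twist": 0,"fingers": 0.3}])

```text
time: 21.65
ee_pos: [0.5185, 0.2126, 0.0791]
tcp_rot: [66.4, 89.7, 78.1]
wrist_force: [-1.2, 1.2, -0.0]
opening: 0.0256
```

Request:
jog_arm(deltas=[{"x": 0.2,"y": -2,"z": 0,"twist": 0,"fingers": 0.3},{"x": 0.5,"y": -4,"z": 0,"twist": 0,"fingers": 0.3},{"x": 0.7,"y": -5.5,"z": 0,"twist": 0,"fingers": 0.3},{"x": 0.7,"y": -5.5,"z": 0,"twist": 0,"fingers": 0.3}])

```text
time: 22.05
ee_pos: [0.519, 0.2085, 0.0791]
tcp_rot: [75.1, 89.5, 86.9]
wrist_force: [-3.6, 11.3, -1.1]
opening: 0.0254
```

```bash
python3 - <<'E'
from h import *
im,o=snap('wrist','w20')
crop('w20',165,180,345,320,4,'w20c');print(o['ee_pos'],o['tcp_rot'],o['wrist_force'],o['torque'],o['opening'])
E
```

```text
[0.51904444 0.20846709 0.07910389] [75.07073949 89.52908751 86.8727908 ] [-3.61153682 11.26008795 -1.1178835 ] [ 2.09782884  0.62741255 -0.00220433] 0.025368805644021115
```

View pics/w20c.png

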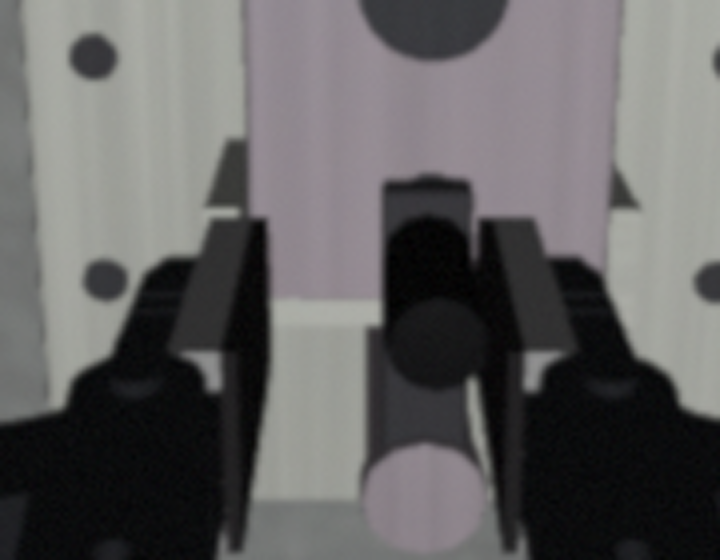

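Request:
jog_arm(deltas=[{"x": -0.5,"y": 3,"z": 0,"twist": 0,"fingers": 0.3},{"x": -1.2,"y": 6,"z": 0,"twist": 0,"fingers": 0.35},{"x": -1.2,"y": 6,"z": 15,"twist": 0,"fingers": 0.35},{"x": -1.2,"y": 6,"z": 40,"twist": 0,"fingers": 0.35},{"x": -1.2,"y": 6,"z": 80,"twist": 0,"fingers": 0.35},{"x": -1.2,"y": 6,"z": 120,"twist": 0,"fingers": 0.35},{"x": -1.2,"y": -20,"z": 150,"twist": 0,"fingers": 0.6},{"x": -1.2,"y": -60,"z": 160,"twist": 0,"fingers": 1},{"x": -1.2,"y": -100,"z": 170,"twist": 0,"fingers": 1},{"x": -1.2,"y": -140,"z": 170,"twist": 0,"fingers": 1}])

```text
time: 23.1
ee_pos: [0.5181, 0.0669, 0.2522]
tcp_rot: [49.2, 89.5, 61.1]
wrist_force: [0.2, -0.7, -0.0]
opening: 0.085
```

Request:
jog_arm(deltas=[{"x": 0,"y": -10,"z": 0,"twist": 0,"fingers": 1},{"x": 0,"y": -10,"z": 0,"twist": 0,"fingers": 1},{"x": 0,"y": -10,"z": 0,"twist": 0,"fingers": 1}])

```text
time: 23.4
ee_pos: [0.5182, 0.0572, 0.2527]
tcp_rot: [46.5, 89.5, 58.3]
wrist_force: [0.2, 0.4, -0.4]
opening: 0.0856
```

```bash
python3 - <<'E'
from h import *
snap('wrist','w21');snap('side','s21');im,o=snap('scene','c21')
crop('s21',210,140,290,200,8,'s21c');crop('c21',285,150,375,220,8,'c21c');print(o['ee_pos'],o['qd'],o['wrist_force'],o['time'])
E
```

```text
[0.51807368 0.05793739 0.25215423] [ 0.434116    0.09742093 -0.15568034 -0.09595511 -0.07269167 -0.17110929] [-0.4884664  -0.01457998  0.07005552] 23.5
```

View pics/s21c.png

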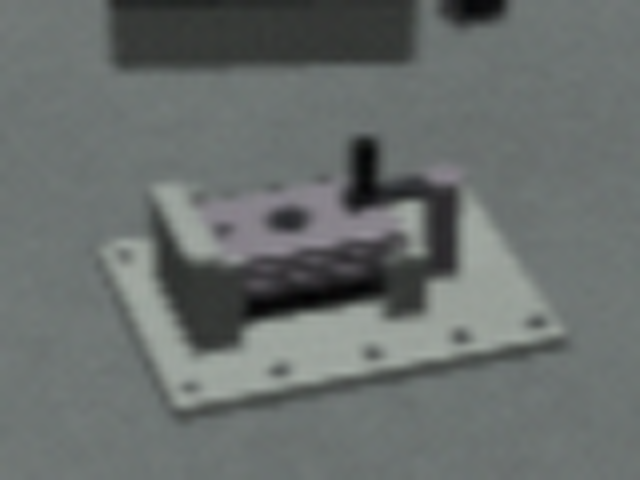

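View pics/c21c.png

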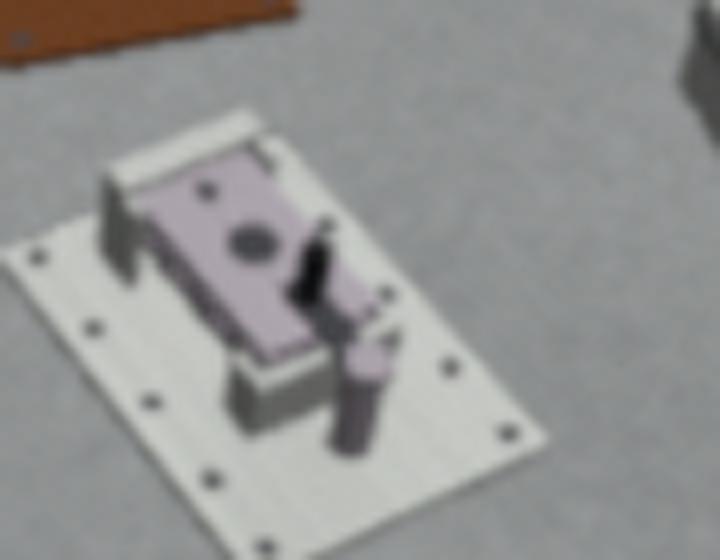

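View pics/c21.png

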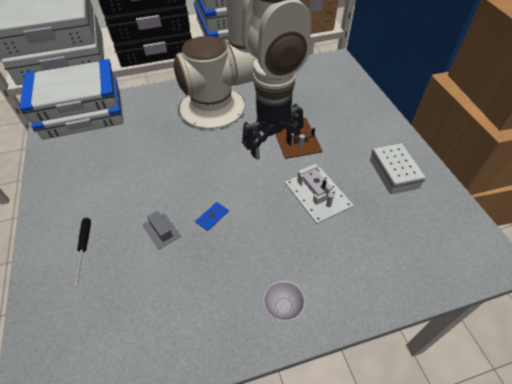

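```bash
python3 - <<'E'
from h import *
print(ticket.job_done())
E
```

```text
the job is handed in; nothing more can be done
None
```

The three plates are in the nest as one pile, lying flat, with the keeper locked over the free end. I let go, moved the arm clear and handed the job in at about 23.5 s of the 56 s limit.

**How it was done**
- **Tilt:** the moves have no tilt, so I gripped the pile and pressed its keeper end down on the riser's edge. That turned it in the jaws to roughly 12–13°, lip end down.
- **Tuck and lay down:** I slid the low end under the lip, then lowered the hand so the pile turned flat about that end.
- **Keeper:** I swung the knob round to its stop.

**What went wrong on the way**
- The first lay-down caught on the low wall at about 28 N. I raised the hand, moved the pile about 2 mm towards the lip, and it then went down freely.
- Gripping the keeper knob built up a side force of about 36 N by about two-fifths of the swing (48°). I opened the fingers and pushed the knob the rest of the way with one finger.

**Last checks**
- **Flatness:** before locking, I pressed the closed fingertips on the free end. They met the pile top at about 47 mm, the height of a pile fully home. That press reached about 52 N, with the fingers and not the gripper's body.
- **Keeper at its stop:** the push ended against about 11 N with the arm along the tray's length, and the last pictures show it still over the pile.
- **Everything else:** the last scene picture shows the case, bowl, screwdriver, blue plate and brown tray where they were, judged by eye only.

No check failed. The pile's tilt is only known to about 2°, because the wrist camera read about 1.5–1.9° when the pile was level.

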